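Pack up the decorating table and check the case catches

TASK

Pack up the decorating table: press the stamp chest's release button and let the sprung drawer pop right out without touching it, put every loose stamp down in the drawer, and push the drawer shut until it catches. Then go along the row of cases from left to right and tug each handle upward; wherever the lid comes up its catch is not fastened, so let that lid down and press its catch button until it snaps in. Leave every lid down and latched, and do not disturb the other things on the table.

Things in the scene. Friction and masses are not known exactly. Their poses are not given: they have to be found in the camera images.
- chest: stamp chest, a fixed low wooden box, 160 deep (x) x 236 wide (y) x 78 high; origin under its centre on the table; its front faces its own -x. It holds one sprung drawer
- drawer: the chest's drawer: front panel 12 thick, 230 wide, 6 to 68 above the table, outer face 92 in front of the chest's centre when shut. Origin 10 above the table, under the chest's centre when shut; axes as the chest's. Released, a spring (5 N shut, 3 N out) drives it 95 out to the chest's -x. Pushed home (up to 15 N at the end; hard stop 4 past flush) the latch catches it again
- drawer_in (a point): point on the drawer's inner floor (16 above the table), moves with the drawer, axes as the chest's: middle of the opening, 90 (x) x 200 (y), that shows when the drawer is out; tray walls rise 40 above this floor. It lies 34 in front of the chest's centre (chest x -0.034) when the drawer is shut, 129 when out
- release_top (a point): top centre of the chest's release button, a black round cap 26 across, standing 22 above the chest's top, 34 behind its centre. Push it down about 8 (10 at most, 2 to 5 N) to free the drawer; it springs back
- board: fixed wooden ware board 170 (x) x 540 (y) x 18 thick, the cases stand on it in a row along its y; origin under its centre
- case1: the left one of three like grey plastic cases in a row on a board 18 thick (+y end is left), fixed, 120 x 120, box 45 high, 13 thick lid on top, hinged along its far (own +x) edge, 60 behind its centre and 45 above its underside. Origin under its centre, on the board's top
- case1_handle (a point): middle of the lid handle of case 1: round bar 10 thick, 50 long along the case's y, on two posts, 27 above the lid's top, 85 above the case's underside when shut, 30 in front of the case's centre, 20 to its right (-y); moves with the lid. Lifted, a latched lid gives 3 to 4 and stops dead; an unlatched one swings up freely (1 N; on its arc, 7 back for 13 up) and falls shut when let go
- case1_button (a point): top centre of the catch button of case 1: black round cap 26 across on the lid, 30 in front of the case's centre, 35 to its left (+y). Two rest positions 6 apart: out (unlatched, 72 above the case's underside) and in (latched, 66); pushed down past the middle (7 N) it snaps in. Push it only with the lid down; it can be gripped and pulled out again
- case2: the middle one of three like grey plastic cases in a row on a board 18 thick (+y end is left), fixed, 120 x 120, box 45 high, 13 thick lid on top, hinged along its far (own +x) edge, 60 behind its centre and 45 above its underside. Origin under its centre, on the board's top
- case2_handle (a point): middle of the lid handle of case 2: round bar 10 thick, 50 long along the case's y, on two posts, 27 above the lid's top, 85 above the case's underside when shut, 30 in front of the case's centre, 20 to its right (-y); moves with the lid. Lifted, a latched lid gives 3 to 4 and stops dead; an unlatched one swings up freely (1 N; on its arc, 7 back for 13 up) and falls shut when let go
- case2_button (a point): top centre of the catch button of case 2: black round cap 26 across on the lid, 30 in front of the case's centre, 35 to its left (+y). Two rest positions 6 apart: out (unlatched, 72 above the case's underside) and in (latched, 66); pushed down past the middle (7 N) it snaps in. Push it only with the lid down; it can be gripped and pulled out again
- case3: the right one of three like grey plastic cases in a row on a board 18 thick (+y end is left), fixed, 120 x 120, box 45 high, 13 thick lid on top, hinged along its far (own +x) edge, 60 behind its centre and 45 above its underside. Origin under its centre, on the board's top
- case3_handle (a point): middle of the lid handle of case 3: round bar 10 thick, 50 long along the case's y, on two posts, 27 above the lid's top, 85 above the case's underside when shut, 30 in front of the case's centre, 20 to its right (-y); moves with the lid. Lifted, a latched lid gives 3 to 4 and stops dead; an unlatched one swings up freely (1 N; on its arc, 7 back for 13 up) and falls shut when let go
- case3_button (a point): top centre of the catch button of case 3: black round cap 26 across on the lid, 30 in front of the case's centre, 35 to its left (+y). Two rest positions 6 apart: out (unlatched, 72 above the case's underside) and in (latched, 66); pushed down past the middle (7 N) it snaps in. Push it only with the lid down; it can be gripped and pulled out again
- stamp1: loose wooden printing stamp: block 60 (x) x 28 (y) x 18 high with a low dark ridge along x on top, 27 high in all, about 60 g; origin under its centre. May be absent
- stamp2: loose wooden printing stamp: block 60 (x) x 28 (y) x 18 high with a low dark ridge along x on top, 27 high in all, about 60 g; origin under its centre. May be absent
- stamp3: loose wooden printing stamp: block 60 (x) x 28 (y) x 18 high with a low dark ridge along x on top, 27 high in all, about 60 g; origin under its centre. May be absent
- bottle: bystander, not to be disturbed: clear water bottle, 62 across, 190 high; origin at its underside
- cup: bystander, not to be disturbed: white cup, 60 across, 55 high; origin at its underside
- sponge: bystander, not to be disturbed: white block, 70 x 60 x 45; origin at its underside
- bowl: bystander, not to be disturbed: white bowl, 130 across, 50 high; origin at its underside
- jar: bystander, not to be disturbed: small amber jar, 60 across, 70 high; origin at its underside
- pot: bystander, not to be disturbed: terracotta pot, 150 across, 110 high; origin at its underside
- brush: bystander, not to be disturbed: paint brush, 180 long, lying along its x; origin at its underside
Mind the look-alikes: they are no part of the job. Leave any green or purple look-alike of the stamp3 alone. Leave any pink look-alike of the stamp1 alone.

How it is judged:
By the outcome, as a careful person would: the job done as asked, in the order asked, and still so for the second after the job is handed in, with the robot touching nothing.
Of stamp1, stamp2, stamp3 only 2 to 3 are there at a start; the rules pass over those that are not, and their reading is None.
At some moment in a run one of stamp1, stamp2, stamp3 may be knocked a few centimetres aside while the robot is not near it.
Once in a run the grip may slacken for a moment while it holds something.
It also fails if it takes over 210 s, if anything falls off the work surface, if the arm or the gripper's body presses on something with over 40 N, if the wrist force passes 120 N, or if a joint passes its speed limit or range.

ROBOT

A 6-joint arm with a two-finger parallel gripper is mounted at the origin on the work surface. World frame = base frame: x ahead of the robot, y to its left, z up, the work surface at z = 0. Lengths are in m, angles in degrees, forces in N, time in s.
With the tool pointing down it reaches from about 0.275 to 0.775 m from the base axis. Payload 14.6 kg.
Tool frame: the origin (TCP) lies midway between the tips of the shut fingers; the grasp point (between the pads) lies manip.grip_point_offset behind it (manip.grip_point_offset is the distance from the TCP to the grasp point, in m); z points along the fingers, y is the line along which they close (so a half turn about z gives the same grasp; the last joint's range is limited). The gripper opens to 85 mm and grips with 20 to 120 N. Pads are 22 mm wide; open, the fingers measure 114 mm over their backs; the gripper's body (76 mm by 85 mm) begins 54 mm behind the grasp point. The pads swing forward as they close: fully open they stand 13 mm farther back than shut.
Start: joints at [63.008, 15.075, -2.767, 72.158, 0, 81.102], TCP at [0.163, 0.499, 0.231] pointing down, gripper open.
Joint ranges: [-151.79, 151.79], [-50.71, 97.33], [-67.44, 78.34], [-121.81, 120.89], [-77.56, 73.72], [-180, 180]. Speed limits (degrees/s): [108.29, 108.29, 147.25, 159.86, 180, 180].

INTERFACE

Orientations are given as [roll, pitch, yaw] about the fixed x, y, z axes, in that order (R = Rz(yaw) Ry(pitch) Rx(roll)).
In Python, from workcell import manip gives the robot as it stands. The module is installed in compiled form; this text tells all that it offers.
- The arm moves only by the shell command python3 -m jog 'ROWS'. ROWS is JSON, a list of rows, each an object of numbers: "wx", "wy", "wz": the turn, a rotation vector about the tool's x, y, z in rad; "x", "y", "z": the shift along the tool's x, y, z in m; "jaw": the opening, from -1 (shut) to 1 (fully open). In form: [{"wx": .., "wy": .., "wz": .., "x": .., "y": .., "z": .., "jaw": ..}, ...]. A call has exactly 10 rows; each row is the pose to reach, as a shift and turn from the pose commanded when the call began, along the tool's axes at that moment; what a row does not reach only later rows make up. A row lasts 1/12 s, in which the tool goes at most 41.7 mm and 7.16 degrees, less where a joint would pass 70% of its speed; a pose out of reach is approached as far as the arm can. A call with a gripper value outside its range is refused whole. The fingers move at their own pace and stop on an object; the grip force is fixed at half the most. Time passes only in rows, so rows that repeat a pose let the fingers close, or fill a call up. It gives the time, the measured TCP pose, the force, the opening and the grip force at its end, in the units of the state.
- manip.sense(): the state, without advancing time (a new reading comes with each control period).
- manip.get_image(name): name is "scene" or "top"; returns a dict with "pixels" (400x640x3 uint8, red, green, blue), "fx", "fy", "cx", "cy" (pixels), "extrinsics" (4x4, takes a point from camera to world coordinates). Camera axes: x right, y down, z forward; pixel columns grow to the right and rows downward; lengths in m; the calibration is good to about 2 mm. A picture is of the moment at which its call begins. There is no depth.
- manip.job_done(): hands the job in; it is judged then, once.
The state is a dict: "clock": time; "qpos": joint angles; "dq": joint speeds; "tau": joint torques, N m; "tcp_pos": TCP position; "tcp_rot": TCP orientation; "force": force on the tool from outside, world axes, zero at the start; "moment": the same for the moment, N m; "gripper_width": opening from 0.0 (shut) to 1.0 (fully open); "finger_force": force on a finger pad.
Only numpy, scipy, OpenCV 4.12 (cv2) and the standard library are available. Lean on these libraries where they do the work, as an engineer would, in place of code of your own. Each camera call takes 0.05 s, during which the arm holds its last target. There are 200 camera calls.

## Working session

There is one attempt and no reset: what is moved stays moved. The work goes in short steps, Python scripts to look and compute and a shell command to move; the robot and the scene stay as the last step left them, time stands still between calls to the robot, and variables do not carry over. Pictures are saved under pics/ and viewed, at most 14 in all, crops included, and the job is handed in when it is done.

```bash
mkdir -p pics; python3 - <<'E'
from workcell import manip
import cv2,numpy as np
for n in("scene","top"):
    im=manip.get_image(n); cv2.imwrite(f"pics/{n}0.png",im["pixels"][:,:,::-1]); print(n,im["fx"],im["fy"],im["cx"],im["cy"],np.round(im["extrinsics"],4).tolist())
print(manip.sense(),manip.grip_point_offset)
E
```

```text
scene 385.175363244702 385.175363244702 311.2725850193763 197.53232945185061 [[0.1329, 0.8093, -0.5722, 1.232], [0.9911, -0.1123, 0.0714, -0.0412], [-0.0064, -0.5766, -0.817, 1.1075], [0.0, 0.0, 0.0, 1.0]]
top 365.5420860335784 365.5420860335784 321.57858884493714 203.8734783758496 [[0.0061, -0.9854, 0.1703, 0.2932], [-0.9998, -0.0031, 0.0176, 0.0269], [-0.0168, -0.1704, -0.9852, 1.2452], [0.0, 0.0, 0.0, 1.0]]
{'clock': 0.1, 'qpos': array([ 6.30072484e+01,  1.50975848e+01, -2.79928517e+00,  7.21590897e+01,
       -1.21027939e-03,  8.11037070e+01]), 'dq': array([-0.05896272, -0.08236937,  0.1239881 ,  0.05417651,  0.0466524 ,
       -0.00966096]), 'tau': array([ 5.70246368e-03, -6.38575888e+01,  3.85063326e+01,  1.00391189e-02,
       -5.03269439e-05,  2.71019439e-05]), 'tcp_pos': array([0.16295761, 0.49881186, 0.23086509]), 'tcp_rot': array([-1.79944526e+02, -7.45825408e-03,  1.61903538e+02]), 'force': array([-0.09479222,  0.53603033, -0.77126865]), 'moment': array([-0.03162931,  0.01371423, -0.06376879]), 'finger_force': 0.0, 'gripper_width': 1.000053769973193} 0.0187
```

View pics/scene0.png

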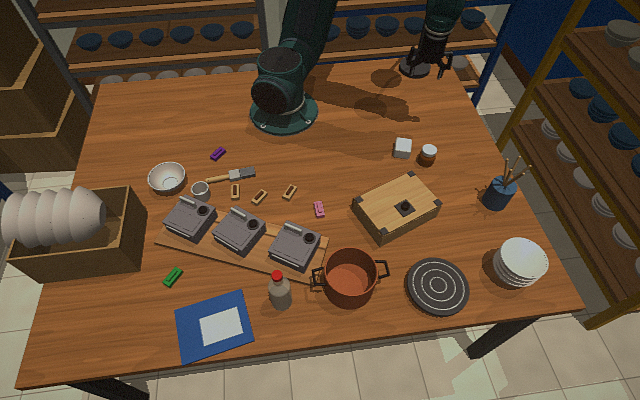

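View pics/top0.png

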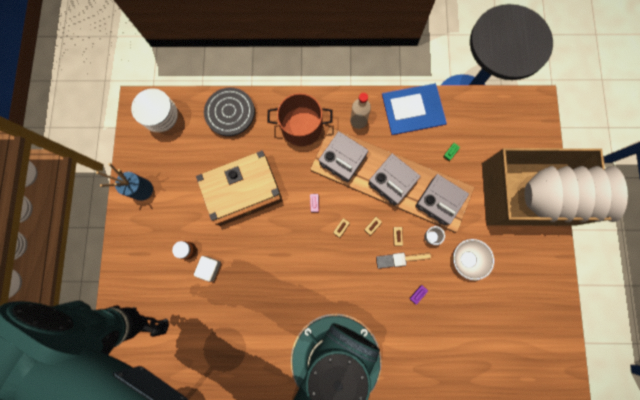

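The top view shows the chest at about (240,187), with its release button at (234,174). The cases are at (442,200), (393,179) and (343,157). Three wooden stamps are at (342,228), (373,226) and (398,236). The pink (314,203), purple (418,294) and green (452,151) ones are look-alikes, since the stamps described are plain wood with a dark ridge. I'll confirm this in an enlarged crop.

```bash
python3 - <<'E'
import cv2
a=cv2.imread("pics/top0.png")
cv2.imwrite("pics/c1.png",cv2.resize(a[125:275,185:385],None,fx=4,fy=4,interpolation=cv2.INTER_CUBIC))
cv2.imwrite("pics/c2.png",cv2.resize(a[125:275,300:500],None,fx=4,fy=4,interpolation=cv2.INTER_CUBIC))
E
```

```text
(no output)
```

View pics/c1.png

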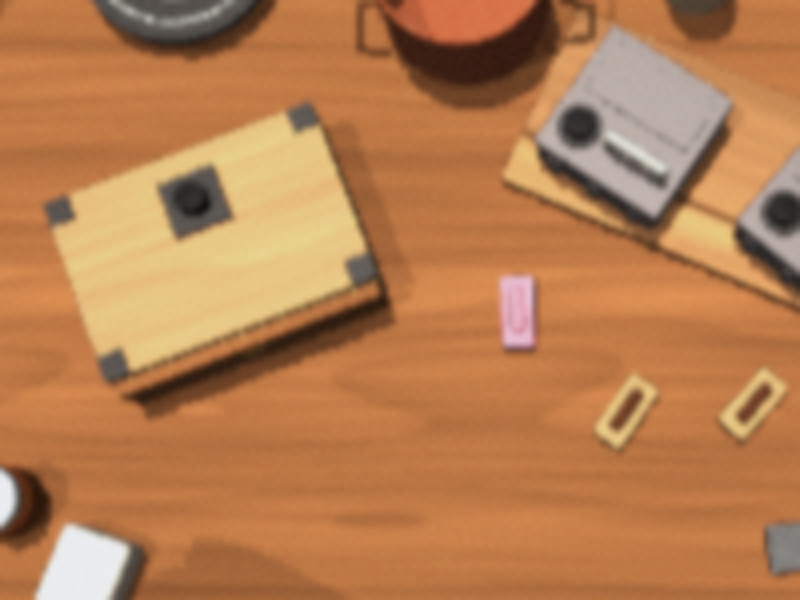

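View pics/c2.png

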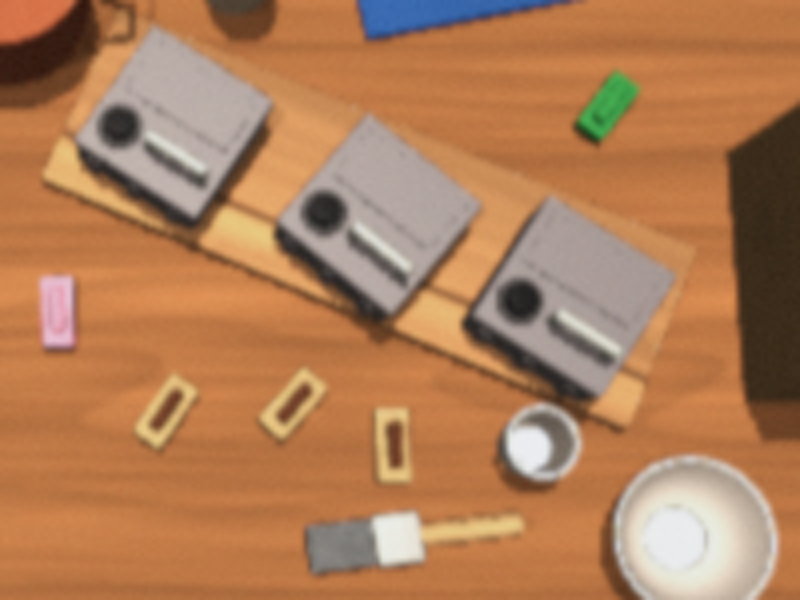

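The crops confirm it. In c2, the three plain wood stamps with dark ridges are at (166,411), (294,404) and (394,445), while the pink one at (57,313) and the green one at (607,106) are decoys. Next I'll turn these pixels into positions.

```bash
cat > h.py <<'E'
import numpy as np,cv2
from workcell import manip
from scipy.spatial.transform import Rotation as R
def cam(n):
    im=manip.get_image(n); return im
def ray(im,u,v,z):
    E=im["extrinsics"]; d=E[:3,:3]@[(u-im["cx"])/im["fx"],(v-im["cy"])/im["fy"],1]; o=E[:3,3]
    return o+d*(z-o[2])/d[2]
def proj(im,p):
    E=im["extrinsics"]; q=E[:3,:3].T@(np.array(p)-E[:3,3]); return np.array([im["fx"]*q[0]/q[2]+im["cx"],im["fy"]*q[1]/q[2]+im["cy"]])
def shot(n,name,box,f):
    im=cam(n); a=im["pixels"][box[1]:box[3],box[0]:box[2],::-1]
    cv2.imwrite("pics/"+name,cv2.resize(a,None,fx=f,fy=f,interpolation=cv2.INTER_CUBIC)); return im
def go(x,y,z,yaw):
    """shift and turn in tool axes from current measured pose to a straight-down pose"""
    s=manip.sense(); r=R.from_euler("xyz",s["tcp_rot"],degrees=True)
    d=r.inv().apply(np.array([x,y,z])-s["tcp_pos"]); best=None
    for k in(0,180):
        w=(r.inv()*R.from_euler("xyz",[180,0,yaw+k],degrees=True)).as_rotvec()
        if best is None or abs(w[2])<abs(best[2]): best=w
    print("shift",d.round(4),"rot",best.round(4),"f",s["force"].round(1),"t",s["clock"],"w",round(s["gripper_width"],3),"q6",s["qpos"][5].round(0))
E
python3 - <<'E'
from h import *
t=cam("top"); s=cam("scene")
f=lambda p,o,z: ray(t,(p[0]+.5)/4+o[0]-.5,(p[1]+.5)/4+125-.5,z)
A=(185,);B=(300,)
P=lambda n,v:print(n,v[:2].round(4))
for n,p in dict(bl=(48,205),br=(312,102),fr=(372,272),fl=(108,376)).items():P(n,f(p,A,.078))
P("rel",f((194,199),A,.1))
bt=[(120,125),(325,212),(520,300)];hd=[(177,157),(381,250),(586,336)]
for i in range(3):
    b=f(bt[i],B,.088);h=f(hd[i],B,.103);P("b",b);P("h",h);d=h-b;print(np.hypot(*d[:2]),"ydir yaw",np.degrees(np.arctan2(-d[1],-d[0]))-90,"scene b",proj(s,b).round(1),"h",proj(s,h).round(1))
for c in([(153,25),(272,103),(198,222),(80,135)],[(368,116),(481,207),(390,320),(280,222)],[(550,198),(673,277),(597,400),(468,312)]):
    q=np.array([f(p,B,.076)[:2] for p in c]);print("corners",q.round(4).tolist(),q.mean(0).round(4))
im=t["pixels"];hsv=cv2.cvtColor(im,cv2.COLOR_RGB2HSV)
for (u,v) in [(342,228),(373,226),(398,236)]:
    w=im[v-13:v+14,u-13:u+14].astype(int); m=((w.sum(2)>430)).astype(np.uint8)
    c=cv2.findContours(m,cv2.RETR_EXTERNAL,2)[0];c=max(c,key=cv2.contourArea)
    r=cv2.minAreaRect(c);bx=cv2.boxPoints(r)+[u-13,v-13]
    q=np.array([ray(t,*p,.018)[:2] for p in bx]);e=[q[1]-q[0],q[2]-q[1]];L=max(e,key=np.linalg.norm)
    print("stamp",q.mean(0).round(4),[round(np.linalg.norm(k),3) for k in e],"yaw",np.degrees(np.arctan2(L[1],L[0])).round(1))
E
```

```text
bl [0.5875 0.4612]
br [0.6762 0.2455]
fr [0.5317 0.1915]
fl [0.4454 0.4032]
rel [0.5872 0.3344]
b [0.6534 0.0221]
h [ 0.6219 -0.0239]
0.05573235410801075 ydir yaw -34.36068783712544 scene b [308.7 234.6] h [292.3 225. ]
b [ 0.5802 -0.1444]
h [ 0.5455 -0.186 ]
0.05419401248245474 ydir yaw -39.864947691570464 scene b [252.7 220.7] h [238.2 210.3]
b [ 0.5081 -0.2986]
h [ 0.4767 -0.3447]
0.05585424978222017 ydir yaw -34.2426829041382 scene b [203.2 207.2] h [187.8 198.2]
corners [[0.7444, -0.0055], [0.6762, -0.1042], [0.5746, -0.0421], [0.6485, 0.0552]] [ 0.6609 -0.0242]
corners [[0.665, -0.1834], [0.5877, -0.2736], [0.4936, -0.1966], [0.5747, -0.1092]] [ 0.5803 -0.1907]
corners [[0.5954, -0.3301], [0.5297, -0.4261], [0.4293, -0.3596], [0.5004, -0.2597]] [ 0.5137 -0.3439]
stamp [ 0.4275 -0.0159] [np.float64(0.061), np.float64(0.031)] yaw -35.3
stamp [ 0.4338 -0.1248] [np.float64(0.058), np.float64(0.028)] yaw -45.1
stamp [ 0.4001 -0.2066] [np.float64(0.026), np.float64(0.061)] yaw -177.4
```

```bash
python3 - <<'E'
import cv2
a=cv2.imread("pics/scene0.png")
cv2.imwrite("pics/c3.png",cv2.resize(a[130:285,150:450],None,fx=2.66,fy=2.66,interpolation=cv2.INTER_CUBIC))
E
```

```text
(no output)
```

View pics/c3.png

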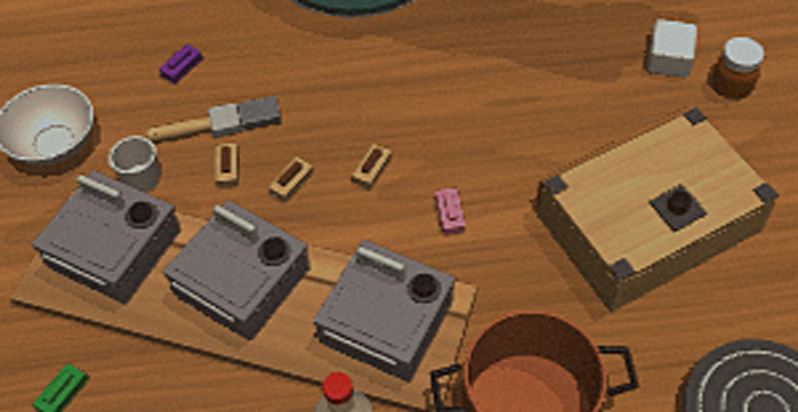

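```bash
cat >> h.py <<'E'
def cen(im,u,v,r,th,dark=True):
    u,v=int(u),int(v);g=im["pixels"][v-r:v+r+1,u-r:u+r+1].max(2).astype(float)
    m=(g<th) if dark else (g>th)
    n,l,s,c=cv2.connectedComponentsWithStats(m.astype(np.uint8)); k=1+s[1:,4].argmax(); return c[k]+[u-r,v-r],s[k,4]
def tri(ims,ps):
    A=[];b=[]
    for im,p in zip(ims,ps):
        E=im["extrinsics"];d=E[:3,:3]@[(p[0]-im["cx"])/im["fx"],(p[1]-im["cy"])/im["fy"],1];d/=np.linalg.norm(d);M=np.eye(3)-np.outer(d,d);A.append(M);b.append(M@E[:3,3])
    A=np.vstack(A);b=np.hstack(b);x,res,_,_=np.linalg.lstsq(A,b,rcond=None);return x,res**.5
E
python3 - <<'E'
from h import *
t=cam("top"); s=cam("scene")
for n,a,b,r in(("b1",(330,156),(309,238),6),("b2",(381,178),(253,223),6),("b3",(430,200),(203,209),6),("rel",(233,174),(405,206),5)):
    p,k=cen(t,*a,r,70);q,l=cen(s,*b,r,70);print(n,p,k,q,l,tri((t,s),(p,q)))
for n,a,b in(("h1",(344,164),(293,228)),("h2",(395,187),(238,214)),("h3",(446,209),(187,201)),("st1",(341.5,227.5),(289.5,192.4)),("st2",(373.4,226),(259.5,197.3)),("st3",(398.4,236),(235.2,192)),
 ("bl",(185+48/4,125+205/4),(150+774/2.66,130+191/2.66)),("br",(185+315/4,125+103/4),(150+615/2.66,130+275/2.66)),("fr",(185+373/4,125+274/4),(150+541/2.66,130+183/2.66)),("fl",(185+110/4,125+377/4),(150+698/2.66,130+110/2.66))):
    print(n,tri((t,s),(a,b)))
E
```

```text
b1 [329.56862745 155.80392157] 51 [308.72043011 237.75268817] 93 (array([0.65736829, 0.02176948, 0.07584394]), array([0.00060804]))
b2 [380.75       177.55357143] 56 [252.34831461 223.96629213] 89 (array([ 0.58378865, -0.14660289,  0.07461884]), array([0.00094385]))
b3 [429.88888889 199.79365079] 63 [202.47058824 210.23529412] 85 (array([ 0.51007363, -0.3035721 ,  0.07453446]), array([0.00055045]))
rel [232.72058824 174.29411765] 68 [404.55208333 206.11458333] 96 (array([0.59082715, 0.33885857, 0.08637184]), array([0.00074721]))
h1 (array([ 0.62513706, -0.02387343,  0.09058233]), array([0.0014607]))
h2 (array([ 0.54920864, -0.18908805,  0.08810269]), array([7.18719022e-05]))
h3 (array([ 0.47768883, -0.34970691,  0.0894056 ]), array([0.00136552]))
st1 (array([ 0.42634164, -0.01870898,  0.0039089 ]), array([0.00085757]))
st2 (array([ 0.43208026, -0.12632873,  0.00285397]), array([0.00224667]))
st3 (array([ 0.39826686, -0.21013246,  0.0044025 ]), array([0.00186881]))
bl (array([0.58620948, 0.46072914, 0.07906069]), array([0.00169598]))
br (array([0.67401206, 0.24235278, 0.0785089 ]), array([0.00115791]))
fr (array([0.52998739, 0.18805796, 0.07093616]), array([0.00319481]))
fl (array([0.44481596, 0.40614071, 0.07103781]), array([0.00504338]))
```

```bash
python3 -c "
from h import *
go(.59,.337,.19,161.9)"
```

```text
shift [-0.4562 -0.0213  0.0411] rot [-0.0004 -0.      0.0001] f [-0.8 -0.1  0.7] t 0.3 w 1.003 q6 81.0
```

```bash
python3 -m jog '[{"x":-0.04,"jaw":-1},{"x":-0.08,"y":-0.004,"jaw":-1},{"x":-0.12,"y":-0.006,"jaw":-1},{"x":-0.16,"y":-0.008,"jaw":-1},{"x":-0.2,"y":-0.01,"jaw":-1},{"x":-0.24,"y":-0.012,"z":0.01,"jaw":-1},{"x":-0.28,"y":-0.014,"z":0.02,"jaw":-1},{"x":-0.32,"y":-0.016,"z":0.02,"jaw":-1},{"x":-0.36,"y":-0.017,"z":0.03,"jaw":-1},{"x":-0.4,"y":-0.018,"z":0.03,"jaw":-1}]'
python3 -m jog '[{"x":-0.03,"y":-0.002,"z":0.005,"jaw":-1},{"x":-0.056,"y":-0.003,"z":0.011,"jaw":-1},{"x":-0.056,"y":-0.003,"z":0.011,"jaw":-1},{"x":-0.056,"y":-0.003,"z":0.011,"jaw":-1},{"x":-0.056,"y":-0.003,"z":0.011,"jaw":-1},{"x":-0.056,"y":-0.003,"z":0.011,"jaw":-1},{"x":-0.056,"y":-0.003,"z":0.011,"jaw":-1},{"x":-0.056,"y":-0.003,"z":0.011,"jaw":-1},{"x":-0.056,"y":-0.003,"z":0.011,"jaw":-1},{"x":-0.056,"y":-0.003,"z":0.011,"jaw":-1}]'
python3 - <<'E'
from h import *
t=cam("top");s=cam("scene");st=manip.sense()
print(st["tcp_pos"],st["tcp_rot"],st["gripper_width"],proj(t,st["tcp_pos"]),proj(s,st["tcp_pos"]))
a=t["pixels"][120:245,170:290,::-1];b=s["pixels"][90:240,330:480,::-1]
cv2.imwrite("pics/c4.png",np.hstack([cv2.resize(a,(400,416),interpolation=2),cv2.resize(b,(400,400),interpolation=2)[:, :] if 0 else cv2.copyMakeBorder(cv2.resize(b,(400,400),interpolation=2),0,16,0,0,0)]))
E
```

```text
[0.16305147 0.4990023  0.23121558] [-1.79991903e+02 -1.89316376e-03  1.61908955e+02] 0.9992016857529932 [152.44943398 315.00115422] [423.74822021  79.00232413]validation failed for argument at $[0]...
validation failed for argument at $[0]...
```

View pics/c4.png

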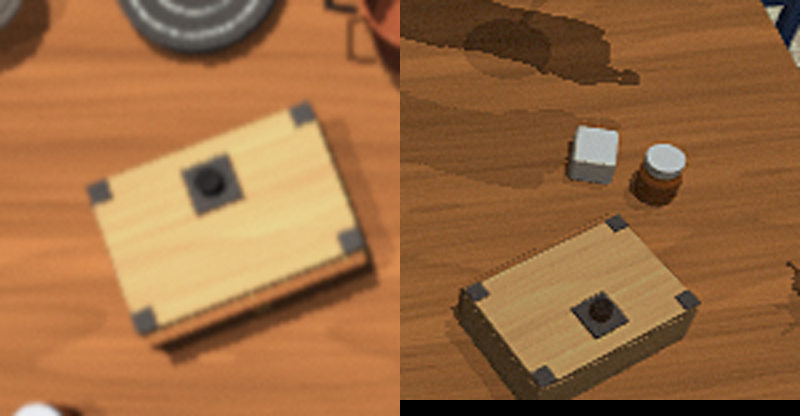

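The arm did not move because every row needs all seven keys. The picture just shows the chest unobstructed.

```bash
python3 -m jog '[{"wx":0,"wy":0,"wz":0,"x":-0.04,"y":0,"z":0,"jaw":-1},{"wx":0,"wy":0,"wz":0,"x":-0.08,"y":-0.004,"z":0,"jaw":-1},{"wx":0,"wy":0,"wz":0,"x":-0.12,"y":-0.006,"z":0,"jaw":-1},{"wx":0,"wy":0,"wz":0,"x":-0.16,"y":-0.008,"z":0,"jaw":-1},{"wx":0,"wy":0,"wz":0,"x":-0.2,"y":-0.01,"z":0,"jaw":-1},{"wx":0,"wy":0,"wz":0,"x":-0.24,"y":-0.012,"z":0.01,"jaw":-1},{"wx":0,"wy":0,"wz":0,"x":-0.28,"y":-0.014,"z":0.02,"jaw":-1},{"wx":0,"wy":0,"wz":0,"x":-0.32,"y":-0.016,"z":0.02,"jaw":-1},{"wx":0,"wy":0,"wz":0,"x":-0.36,"y":-0.018,"z":0.03,"jaw":-1},{"wx":0,"wy":0,"wz":0,"x":-0.4,"y":-0.018,"z":0.03,"jaw":-1}]'
python3 -m jog '[{"wx":0,"wy":0,"wz":0,"x":-0.03,"y":-0.002,"z":0.005,"jaw":-1},{"wx":0,"wy":0,"wz":0,"x":-0.056,"y":-0.003,"z":0.011,"jaw":-1},{"wx":0,"wy":0,"wz":0,"x":-0.056,"y":-0.003,"z":0.011,"jaw":-1},{"wx":0,"wy":0,"wz":0,"x":-0.056,"y":-0.003,"z":0.011,"jaw":-1},{"wx":0,"wy":0,"wz":0,"x":-0.056,"y":-0.003,"z":0.011,"jaw":-1},{"wx":0,"wy":0,"wz":0,"x":-0.056,"y":-0.003,"z":0.011,"jaw":-1},{"wx":0,"wy":0,"wz":0,"x":-0.056,"y":-0.003,"z":0.011,"jaw":-1},{"wx":0,"wy":0,"wz":0,"x":-0.056,"y":-0.003,"z":0.011,"jaw":-1},{"wx":0,"wy":0,"wz":0,"x":-0.056,"y":-0.003,"z":0.011,"jaw":-1},{"wx":0,"wy":0,"wz":0,"x":-0.056,"y":-0.003,"z":0.011,"jaw":-1}]'
python3 - <<'E'
from h import *
t=cam("top");s=cam("scene");st=manip.sense()
print(st["tcp_pos"],st["tcp_rot"],st["gripper_width"],proj(t,st["tcp_pos"]),proj(s,st["tcp_pos"]))
a=t["pixels"][120:220,180:280,::-1];b=s["pixels"][110:210,350:450,::-1]
c=np.hstack([a,b]);cv2.imwrite("pics/c5.png",cv2.resize(c,None,fx=4,fy=4,interpolation=2))
E
```

```text
clock: 1.23
tcp_pos: [0.539, 0.3562, 0.1999]
tcp_rot: [-179.9, -0.1, 161.9]
force: [0.0, 1.1, -0.3]
gripper_width: 0.0
finger_force: 0.0
clock: 2.07
tcp_pos: [0.5897, 0.3377, 0.1905]
tcp_rot: [180.0, 0.0, 161.9]
force: [-0.1, 0.9, -0.3]
gripper_width: -0.002
finger_force: 0.0
[0.58986404 0.33759421 0.19041176] [1.79992123e+02 8.62277236e-03 1.61919542e+02] -0.001841965059309378 [224.4050885  165.95385216] [410.93655878 186.30050106]
```

View pics/c5.png

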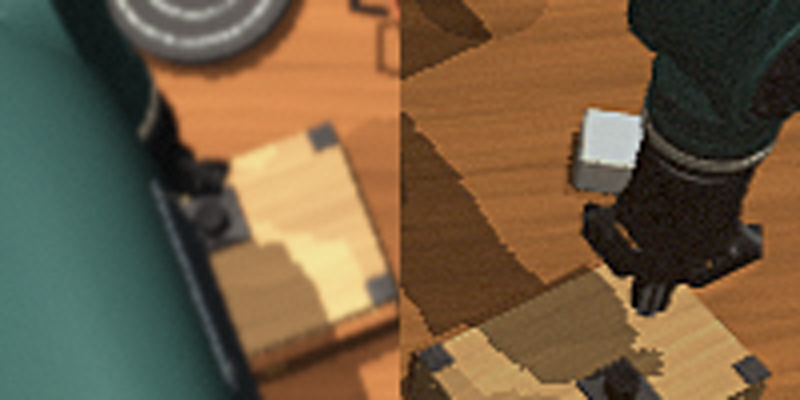

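The scene crop puts the fingertip at about (412.5,187.5), and its predicted position is (410.9,186.3), so that camera agrees to about 1.5 px. In the top crop the arm hides the tip. I'll average the two cameras at the known heights.

```bash
python3 - <<'E'
from h import *
t=cam("top"); s=cam("scene")
D=dict(b1=((329.57,155.8),(308.72,237.75),.086),b2=((380.75,177.55),(252.35,223.97),.086),b3=((429.89,199.79),(202.47,210.24),.086),rel=((232.72,174.29),(404.55,206.1),.097),
h1=((344,164),(293,228),.103),h2=((395,187),(238,214),.103),h3=((446,209),(187,201),.103),st1=((341.5,227.5),(289.5,192.4),.018),st2=((373.4,226),(259.5,197.3),.018),st3=((398.4,236),(235.2,192),.018))
for n,(a,b,z) in D.items():
    p=ray(t,*a,z)[:2];q=ray(s,*b,z)[:2];print(n,p.round(4),q.round(4),((p+q)/2).round(4))
go(.591,.337,.11,161.9)
E
```

```text
b1 [0.6543 0.0222] [0.663  0.0207] [0.6586 0.0215]
b2 [ 0.581  -0.1442] [ 0.5909 -0.1461] [ 0.5859 -0.1452]
b3 [ 0.508  -0.2999] [ 0.518  -0.3011] [ 0.513  -0.3005]
rel [0.5882 0.3365] [0.5975 0.3344] [0.5928 0.3354]
h1 [ 0.6215 -0.0243] [ 0.6326 -0.0231] [ 0.6271 -0.0237]
h2 [ 0.5459 -0.1864] [ 0.5592 -0.1869] [ 0.5526 -0.1866]
h3 [ 0.4755 -0.3443] [ 0.4875 -0.3466] [ 0.4815 -0.3454]
st1 [ 0.4248 -0.0188] [ 0.4367 -0.0184] [ 0.4307 -0.0186]
st2 [ 0.4303 -0.126 ] [ 0.4433 -0.1236] [ 0.4368 -0.1248]
st3 [ 0.3971 -0.2089] [ 0.4088 -0.2067] [ 0.4029 -0.2078]
shift [-0.0011 -0.0001  0.0803] rot [0.     0.0001 0.0002] f [ 0.5 -0.2  0.2] t 2.2667 w 0.004 q6 41.0
```

```bash
python3 -m jog '[{"wx":0,"wy":0,"wz":0,"x":-0.003,"y":0,"z":0.035,"jaw":-1},{"wx":0,"wy":0,"wz":0,"x":-0.003,"y":0,"z":0.07,"jaw":-1},{"wx":0,"wy":0,"wz":0,"x":-0.003,"y":0,"z":0.08,"jaw":-1},{"wx":0,"wy":0,"wz":0,"x":-0.003,"y":0,"z":0.085,"jaw":-1},{"wx":0,"wy":0,"wz":0,"x":-0.003,"y":0,"z":0.088,"jaw":-1},{"wx":0,"wy":0,"wz":0,"x":-0.003,"y":0,"z":0.091,"jaw":-1},{"wx":0,"wy":0,"wz":0,"x":-0.003,"y":0,"z":0.094,"jaw":-1},{"wx":0,"wy":0,"wz":0,"x":-0.003,"y":0,"z":0.097,"jaw":-1},{"wx":0,"wy":0,"wz":0,"x":-0.003,"y":0,"z":0.099,"jaw":-1},{"wx":0,"wy":0,"wz":0,"x":-0.003,"y":0,"z":0.099,"jaw":-1}]'
```

```text
clock: 3.1
tcp_pos: [0.5933, 0.3367, 0.0916]
tcp_rot: [179.9, 0.1, 161.9]
force: [2.2, 1.4, 3.5]
gripper_width: 0.002
finger_force: 1.6
```

```bash
python3 -m jog '[{"wx":0,"wy":0,"wz":0,"x":0,"y":0,"z":-0.02,"jaw":-1},{"wx":0,"wy":0,"wz":0,"x":0,"y":0,"z":-0.05,"jaw":-1},{"wx":0,"wy":0,"wz":0,"x":0,"y":0,"z":-0.09,"jaw":-1},{"wx":0,"wy":0,"wz":0,"x":0.01,"y":-0.03,"z":-0.11,"jaw":1},{"wx":0,"wy":0,"wz":0,"x":0.02,"y":-0.06,"z":-0.11,"jaw":1},{"wx":0,"wy":0,"wz":0,"x":0.03,"y":-0.1,"z":-0.11,"jaw":1},{"wx":0,"wy":0,"wz":0,"x":0.03,"y":-0.14,"z":-0.11,"jaw":1},{"wx":0,"wy":0,"wz":0,"x":0.03,"y":-0.18,"z":-0.11,"jaw":1},{"wx":0,"wy":0,"wz":0,"x":0.03,"y":-0.22,"z":-0.11,"jaw":1},{"wx":0,"wy":0,"wz":0,"x":0.03,"y":-0.26,"z":-0.11,"jaw":1}]'
python3 - <<'E'
from h import *
im=cam("scene");a=im["pixels"][100:270,190:460,::-1]
cv2.imwrite("pics/c6.png",cv2.resize(a,None,fx=2.9,fy=2.9,interpolation=2))
t=cam("top");cv2.imwrite("pics/t6.png",t["pixels"][:,:,::-1])
for p in((.4308,-.0186,.18,144.7),):go(*p)
E
```

```text
clock: 3.93
tcp_pos: [0.4824, 0.0973, 0.2016]
tcp_rot: [180.0, 0.0, 161.9]
force: [0.7, -0.1, 0.9]
gripper_width: 0.977
finger_force: 0.0
shift [ 0.0129 -0.1238  0.022 ] rot [-0.0008  0.0003  0.2961] f [ 0.1 -0.   0.6] t 4.0333 w 1.001 q6 20.0
```

View pics/c6.png

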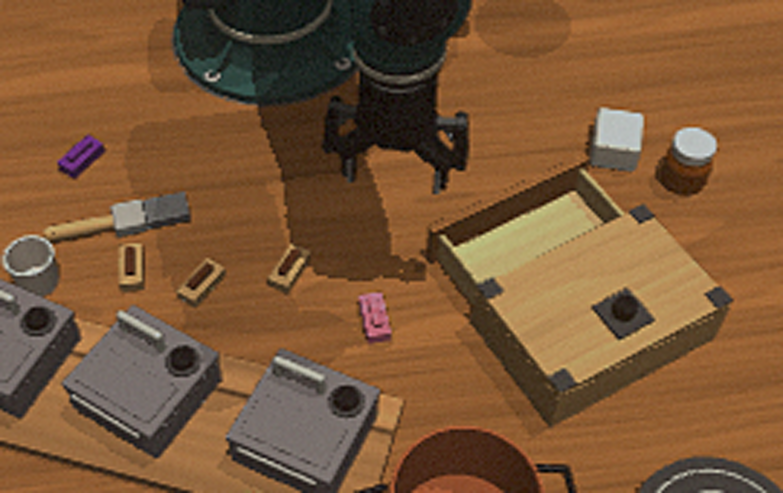

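The drawer is out and its tray opening is visible at about crop (530,235). The stamps are unmoved at (288,268), (201,280) and (131,265). The open fingertips are at (350,185) and (440,187), which I'll use to check the calibration.

```bash
python3 - <<'E'
from h import *
im=cam("scene");s=manip.sense();r=R.from_euler("xyz",s["tcp_rot"],degrees=True)
for y in(-.0425,.0425):print((proj(im,s["tcp_pos"]+r.apply([0,y,-.013]))-[190,100])*2.9)
# chest yaw by drawer estimates
for n,u,v in(("fl",637/2.9+190,212/2.9+100),("bl",722/2.9+190,297/2.9+100),("br",563/2.9+190,378/2.9+100),("fr",490/2.9+190,287/2.9+100)):print(n,ray(im,u,v,.078)[:2])
for n,u,v in(("drawer front outer top L",583,165),("R",430,232)):print(n,ray(im,u/2.9+190,v/2.9+100,.068)[:2])
E
```

```text
[352.70003526 174.96809084]
[432.93872633 186.12448851]
fl [0.45584971 0.39549221]
bl [0.58682873 0.45536382]
br [0.66445389 0.25482838]
fr [0.5379628  0.20209062]
drawer front outer top L [0.3673444  0.35476432]
R [0.44403802 0.15068949]
```

```bash
cat > ov.py <<'E'
from h import *
def draw(im,cx,cy,yaw,box,f,adj):
    a=np.ascontiguousarray(cv2.resize(im["pixels"][box[1]:box[3],box[0]:box[2],::-1],None,fx=f,fy=f,interpolation=2))
    c,s=np.cos(np.radians(yaw)),np.sin(np.radians(yaw))
    def W(x,y,z):
        p=proj(im,[cx+c*x-s*y+adj,cy+s*x+c*y,z]);return ((p-[box[0],box[1]]+.5)*f).astype(int)
    for q,col in(([(-.08,-.118,.078),(.08,-.118,.078),(.08,.118,.078),(-.08,.118,.078)],(255,0,0)),([(-.187,-.115,.068),(-.175,-.115,.068),(-.175,.115,.068),(-.187,.115,.068)],(0,255,0)),([(-.174,-.1,.016),(-.084,-.1,.016),(-.084,.1,.016),(-.174,.1,.016)],(0,0,255))):
        cv2.polylines(a,[np.array([W(*k) for k in q])],True,col,1)
    return a
E
python3 - <<'E'
from ov import *
t=cam("top");s=cam("scene")
a=draw(t,.561,.325,21.7,(180,130,290,260),3.6,-.004)
b=draw(s,.561,.325,21.7,(325,140,450,270),3.2,.004)
h=max(a.shape[0],b.shape[0]);f=lambda x:cv2.copyMakeBorder(x,0,h-x.shape[0],0,0,0)
cv2.imwrite("pics/c7.png",np.hstack([f(a),f(b)]))
E
```

```text
(no output)
```

View pics/c7.png

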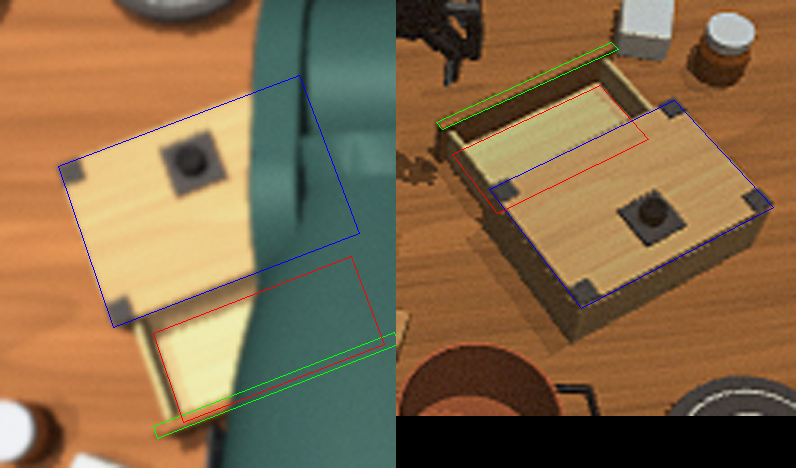

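The overlay fits the chest, drawer front and tray floor in both views, with the ±4 mm x correction per camera. The tray middle is therefore at about (0.441,0.277), yaw 22°. Now I'll pick stamp1.

```bash
python3 -m jog '[{"wx":0,"wy":0,"wz":0.1,"x":0.005,"y":-0.04,"z":0.02,"jaw":0.4},{"wx":0,"wy":0,"wz":0.2,"x":0.01,"y":-0.08,"z":0.05,"jaw":0.4},{"wx":0,"wy":0,"wz":0.296,"x":0.013,"y":-0.11,"z":0.08,"jaw":0.4},{"wx":0,"wy":0,"wz":0.296,"x":0.013,"y":-0.124,"z":0.1,"jaw":0.4},{"wx":0,"wy":0,"wz":0.296,"x":0.013,"y":-0.124,"z":0.11,"jaw":0.4},{"wx":0,"wy":0,"wz":0.296,"x":0.013,"y":-0.124,"z":0.11,"jaw":0.4},{"wx":0,"wy":0,"wz":0.296,"x":0.013,"y":-0.124,"z":0.11,"jaw":0.4},{"wx":0,"wy":0,"wz":0.296,"x":0.013,"y":-0.124,"z":0.11,"jaw":0.4},{"wx":0,"wy":0,"wz":0.296,"x":0.013,"y":-0.124,"z":0.11,"jaw":0.4},{"wx":0,"wy":0,"wz":0.296,"x":0.013,"y":-0.124,"z":0.11,"jaw":0.4}]'
python3 -c "
from h import *
go(.4308,-.0186,.004,144.7)
im=shot('scene','c8.png',(220,130,320,230),5)
cv2.imwrite('pics/t8.png',cam('top')['pixels'][:,:,::-1])"
```

```text
clock: 5.02
tcp_pos: [0.4335, -0.0146, 0.092]
tcp_rot: [180.0, 0.1, 145.0]
force: [0.1, -0.6, 0.2]
gripper_width: 0.703
finger_force: 0.0
shift [ 0.0001 -0.0049  0.088 ] rot [0.0006 0.0013 0.0057] f [ 0.1 -0.6  0.2] t 5.0167 w 0.703 q6 22.0
```

View pics/c8.png

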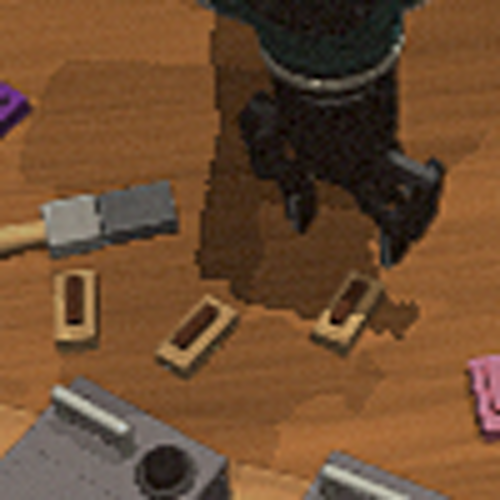

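The gripper straddles stamp1 at crop (348,312) and its jaw line crosses the stamp. Descend and grip.

```bash
python3 -m jog '[{"wx":0,"wy":0,"wz":0,"x":0,"y":-0.005,"z":0.03,"jaw":0.4},{"wx":0,"wy":0,"wz":0,"x":0,"y":-0.005,"z":0.06,"jaw":0.4},{"wx":0,"wy":0,"wz":0,"x":0,"y":-0.005,"z":0.08,"jaw":0.4},{"wx":0,"wy":0,"wz":0,"x":0,"y":-0.005,"z":0.088,"jaw":0.4},{"wx":0,"wy":0,"wz":0,"x":0,"y":-0.005,"z":0.088,"jaw":0.4},{"wx":0,"wy":0,"wz":0,"x":0,"y":-0.005,"z":0.088,"jaw":-1},{"wx":0,"wy":0,"wz":0,"x":0,"y":-0.005,"z":0.088,"jaw":-1},{"wx":0,"wy":0,"wz":0,"x":0,"y":-0.005,"z":0.088,"jaw":-1},{"wx":0,"wy":0,"wz":0,"x":0,"y":-0.005,"z":0.088,"jaw":-1},{"wx":0,"wy":0,"wz":0,"x":0,"y":-0.005,"z":0.088,"jaw":-1}]'
python3 -c "
from h import *
c,s=.927,.375
x,y=.441+s*.06,.277-c*.06
print(x,y);go(x,y,.11,22)"
```

```text
clock: 5.95
tcp_pos: [0.4307, -0.0194, 0.0046]
tcp_rot: [179.9, 0.1, 145.0]
force: [-1.3, 0.2, 11.7]
gripper_width: 0.308
finger_force: 58.8
0.4635 0.22138000000000002
shift [ 0.1112  0.216  -0.1054] rot [-2.000e-04  2.500e-03 -9.956e-01] f [-1.3  0.2 11.7] t 5.95 w 0.308 q6 22.0
```

```bash
python3 -m jog '[{"wx":0,"wy":0,"wz":0,"x":0,"y":0,"z":-0.03,"jaw":-1},{"wx":0,"wy":0,"wz":-0.05,"x":0,"y":0,"z":-0.07,"jaw":-1},{"wx":0,"wy":0,"wz":-0.17,"x":0.01,"y":0.02,"z":-0.105,"jaw":-1},{"wx":0,"wy":0,"wz":-0.29,"x":0.025,"y":0.05,"z":-0.115,"jaw":-1},{"wx":0,"wy":0,"wz":-0.41,"x":0.042,"y":0.08,"z":-0.115,"jaw":-1},{"wx":0,"wy":0,"wz":-0.53,"x":0.058,"y":0.112,"z":-0.115,"jaw":-1},{"wx":0,"wy":0,"wz":-0.65,"x":0.075,"y":0.145,"z":-0.115,"jaw":-1},{"wx":0,"wy":0,"wz":-0.77,"x":0.092,"y":0.178,"z":-0.115,"jaw":-1},{"wx":0,"wy":0,"wz":-0.89,"x":0.106,"y":0.206,"z":-0.115,"jaw":-1},{"wx":0,"wy":0,"wz":-0.996,"x":0.111,"y":0.216,"z":-0.115,"jaw":-1}]'
python3 -c "
from h import *
go(.4635,.2214,.024,22)"
```

```text
clock: 6.78
tcp_pos: [0.4635, 0.225, 0.1193]
tcp_rot: [180.0, 0.1, -157.5]
force: [-1.0, -0.8, -0.3]
gripper_width: 0.31
finger_force: 60.4
shift [ 0.0016 -0.0034  0.0953] rot [0.0005 0.0022 0.0091] f [-1.  -0.8 -0.3] t 6.7833 w 0.31 q6 -6.0
```

```bash
python3 -m jog '[{"wx":0,"wy":0,"wz":0,"x":0.001,"y":-0.003,"z":0.02,"jaw":-1},{"wx":0,"wy":0,"wz":0,"x":0.001,"y":-0.003,"z":0.05,"jaw":-1},{"wx":0,"wy":0,"wz":0,"x":0.001,"y":-0.003,"z":0.075,"jaw":-1},{"wx":0,"wy":0,"wz":0,"x":0.001,"y":-0.003,"z":0.09,"jaw":-1},{"wx":0,"wy":0,"wz":0,"x":0.001,"y":-0.003,"z":0.096,"jaw":-1},{"wx":0,"wy":0,"wz":0,"x":0.001,"y":-0.003,"z":0.096,"jaw":-1},{"wx":0,"wy":0,"wz":0,"x":0.001,"y":-0.003,"z":0.096,"jaw":0},{"wx":0,"wy":0,"wz":0,"x":0.001,"y":-0.003,"z":0.096,"jaw":0},{"wx":0,"wy":0,"wz":0,"x":0.001,"y":-0.003,"z":0.096,"jaw":0},{"wx":0,"wy":0,"wz":0,"x":0.001,"y":-0.003,"z":0.096,"jaw":0}]'
python3 -m jog '[{"wx":0,"wy":0,"wz":0,"x":0,"y":0,"z":-0.02,"jaw":0},{"wx":0,"wy":0,"wz":0,"x":0,"y":0,"z":-0.05,"jaw":0},{"wx":0,"wy":0,"wz":0,"x":0,"y":0,"z":-0.09,"jaw":0},{"wx":0,"wy":0,"wz":0.1,"x":-0.01,"y":-0.02,"z":-0.13,"jaw":0},{"wx":0,"wy":0,"wz":0.2,"x":-0.02,"y":-0.06,"z":-0.15,"jaw":0},{"wx":0,"wy":0,"wz":0.3,"x":-0.02,"y":-0.1,"z":-0.15,"jaw":0.4},{"wx":0,"wy":0,"wz":0.4,"x":-0.02,"y":-0.14,"z":-0.15,"jaw":0.4},{"wx":0,"wy":0,"wz":0.5,"x":-0.02,"y":-0.17,"z":-0.15,"jaw":0.4},{"wx":0,"wy":0,"wz":0.6,"x":-0.02,"y":-0.2,"z":-0.15,"jaw":0.4},{"wx":0,"wy":0,"wz":0.7,"x":-0.02,"y":-0.22,"z":-0.15,"jaw":0.4}]'
cat >> h.py <<'E'
def stamps(n="scene",z=.018):
    im=cam(n);a=im["pixels"];h=cv2.cvtColor(a,cv2.COLOR_RGB2HSV)
    m=cv2.inRange(h,(12,60,150),(30,190,255)); k,l,s,c=cv2.connectedComponentsWithStats(m)
    for i in range(1,k):
        if 30<s[i,4]<400:
            q=cv2.minAreaRect(cv2.findContours((l==i).astype(np.uint8),0,2)[0][0]);b=cv2.boxPoints(q)
            w=np.array([ray(im,*p,z)[:2] for p in b]);e=max([w[1]-w[0],w[2]-w[1]],key=np.linalg.norm);e2=min([w[1]-w[0],w[2]-w[1]],key=np.linalg.norm)
            print(n,"px",np.round(q[0],1),"area",s[i,4],"xy",(w.mean(0)+([-.004,0] if n=="scene" else [.005,0])).round(4),"L",np.linalg.norm(e).round(3),np.linalg.norm(e2).round(3),"yaw",np.degrees(np.arctan2(e[1],e[0])).round(1))
    return im
E
python3 -c "
from h import *
stamps();stamps('top')
im=shot('scene','c9.png',(220,140,460,290),3.3)
go(.4368,-.1248,.1,135)"
```

```text
clock: 7.62
tcp_pos: [0.4638, 0.2183, 0.0232]
tcp_rot: [-180.0, 0.1, -158.0]
force: [0.3, -1.1, -0.6]
gripper_width: 0.498
finger_force: 0.0
clock: 8.45
tcp_pos: [0.5651, 0.019, 0.1728]
tcp_rot: [-180.0, 0.1, 161.5]
force: [-0.4, -0.1, 0.0]
gripper_width: 0.698
finger_force: 0.0
scene px [486.4  41.2] area 37 xy [-0.3349  1.0144] L 0.086 0.032 yaw 91.2
scene px [443.4  45. ] area 122 xy [-0.3338  0.7997] L 0.214 0.031 yaw 90.0
scene px [212.5  54.1] area 223 xy [-0.4189 -0.2949] L 0.445 0.032 yaw 90.0
scene px [473.1  65.1] area 67 xy [-0.1668  0.8816] L 0.158 0.019 yaw -0.5
scene px [377.9  64.4] area 124 xy [-0.2322  0.4553] L 0.148 0.073 yaw 92.4
scene px [441.9  71.7] area 49 xy [-0.1393  0.7263] L 0.118 0.027 yaw 85.5
scene px [469.4  82.3] area 49 xy [-0.051   0.8208] L 0.069 0.027 yaw 92.5
scene px [168.1  84.9] area 68 xy [-0.2195 -0.4863] L 0.18 0.017 yaw 94.9
scene px [192.5  85.5] area 70 xy [-0.2001 -0.3801] L 0.194 0.014 yaw 91.6
scene px [446.6  90. ] area 78 xy [-0.0163  0.7057] L 0.111 0.064 yaw 88.1
scene px [209.9  94. ] area 244 xy [-0.1331 -0.3023] L 0.324 0.039 y
[... 5872 characters left out ...]
1 yaw 93.5
scene px [ 92.5 359.8] area 46 xy [ 0.9115 -0.5968] L 0.049 0.008 yaw 90.3
scene px [166.  364.8] area 47 xy [ 0.9508 -0.4004] L 0.073 0.006 yaw 89.6
top px [273. 116.] area 68 xy [0.8276 0.2239] L 0.038 0.021 yaw -178.4
top px [  4. 136.] area 38 xy [0.7529 1.1859] L 0.029 0.015 yaw -90.0
top px [ 73.9 149.7] area 70 xy [0.7024 0.9277] L 0.249 0.007 yaw -115.4
top px [ 44.  153.5] area 201 xy [0.688 1.032] L 0.101 0.033 yaw -90.0
top px [ 86.7 167.9] area 32 xy [0.6357 0.8731] L 0.084 0.012 yaw -108.9
top px [111.5 180.9] area 37 xy [0.5891 0.7803] L 0.029 0.018 yaw -101.2
shift [ 0.076  -0.178   0.0725] rot [2.000e-04 3.000e-04 4.678e-01] f [-0.4  0.4  0.7] t 8.6 w 0.698 q6 12.0
```

View pics/c9.png

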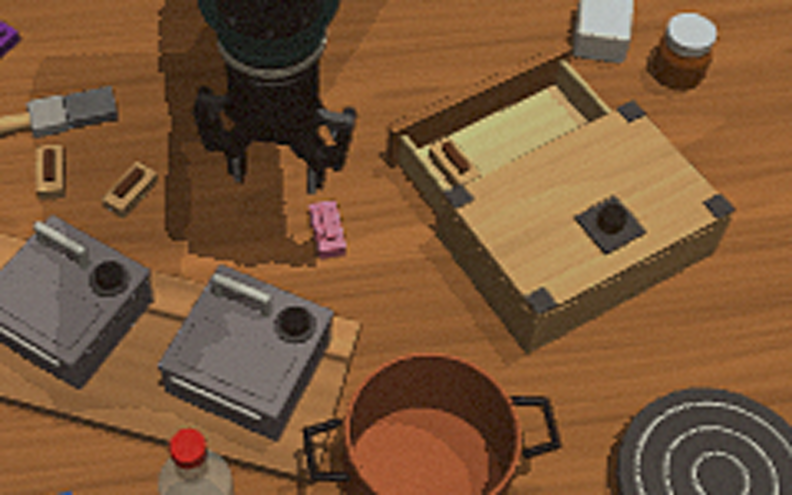

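Stamp1 lies in the tray at crop (448,157). Stamps 2 and 3 are at (130,188) and (50,170) and have not moved. Next is stamp2.

```bash
python3 -m jog '[{"wx":0,"wy":0,"wz":0.1,"x":0.015,"y":-0.037,"z":0,"jaw":0.4},{"wx":0,"wy":0,"wz":0.2,"x":0.03,"y":-0.075,"z":0.02,"jaw":0.4},{"wx":0,"wy":0,"wz":0.3,"x":0.045,"y":-0.11,"z":0.04,"jaw":0.4},{"wx":0,"wy":0,"wz":0.4,"x":0.06,"y":-0.145,"z":0.06,"jaw":0.4},{"wx":0,"wy":0,"wz":0.46,"x":0.074,"y":-0.175,"z":0.08,"jaw":0.4},{"wx":0,"wy":0,"wz":0.46,"x":0.078,"y":-0.179,"z":0.1,"jaw":0.4},{"wx":0,"wy":0,"wz":0.46,"x":0.078,"y":-0.179,"z":0.11,"jaw":0.4},{"wx":0,"wy":0,"wz":0.46,"x":0.078,"y":-0.179,"z":0.11,"jaw":0.4},{"wx":0,"wy":0,"wz":0.46,"x":0.078,"y":-0.179,"z":0.11,"jaw":0.4},{"wx":0,"wy":0,"wz":0.46,"x":0.078,"y":-0.179,"z":0.11,"jaw":0.4}]'
sed -i 's/if 30<s\[i,4\]<400:/if 30<s[i,4]<120 and 215<c[i,0]<310 and 175<c[i,1]<230:/; s/^            print(n,"px"/            if .045<np.linalg.norm(e)<.075: print(n,"px"/' h.py
python3 -c "
from h import *
stamps()
go(.434,-.125,.005,135)"
```

```text
clock: 9.43
tcp_pos: [0.4353, -0.1237, 0.0632]
tcp_rot: [180.0, 0.1, 135.7]
force: [0.1, 1.2, 0.2]
gripper_width: 0.698
finger_force: 0.0
shift [ 0.0002 -0.0019  0.0583] rot [0.0006 0.0015 0.0115] f [-0.1  0.5 -0.6] t 9.4833 w 0.7 q6 18.0
```

```bash
python3 -m jog '[{"wx":0,"wy":0,"wz":0,"x":0,"y":-0.002,"z":0.02,"jaw":0.4},{"wx":0,"wy":0,"wz":0,"x":0,"y":-0.002,"z":0.04,"jaw":0.4},{"wx":0,"wy":0,"wz":0,"x":0,"y":-0.002,"z":0.053,"jaw":0.4},{"wx":0,"wy":0,"wz":0,"x":0,"y":-0.002,"z":0.057,"jaw":0.4},{"wx":0,"wy":0,"wz":0,"x":0,"y":-0.002,"z":0.057,"jaw":0.4},{"wx":0,"wy":0,"wz":0,"x":0,"y":-0.002,"z":0.057,"jaw":-1},{"wx":0,"wy":0,"wz":0,"x":0,"y":-0.002,"z":0.057,"jaw":-1},{"wx":0,"wy":0,"wz":0,"x":0,"y":-0.002,"z":0.057,"jaw":-1},{"wx":0,"wy":0,"wz":0,"x":0,"y":-0.002,"z":0.057,"jaw":-1},{"wx":0,"wy":0,"wz":0,"x":0,"y":-0.002,"z":0.057,"jaw":-1}]'
python3 -c "
from h import *
go(.441,.277,.12,22)"
```

```text
clock: 10.32
tcp_pos: [0.4338, -0.1258, 0.0065]
tcp_rot: [180.0, 0.1, 135.6]
force: [-3.1, 2.7, 13.9]
gripper_width: 0.309
finger_force: 58.4
shift [ 0.2767  0.2928 -0.1138] rot [-4.0000e-04  2.1000e-03 -1.1595e+00] f [-3.1  2.7 13.9] t 10.3167 w 0.309 q6 18.0
```

```bash
python3 -m jog '[{"wx":0,"wy":0,"wz":0,"x":0,"y":0,"z":-0.03,"jaw":-1},{"wx":0,"wy":0,"wz":0,"x":0,"y":0,"z":-0.07,"jaw":-1},{"wx":0,"wy":0,"wz":-0.1,"x":0.01,"y":0.01,"z":-0.105,"jaw":-1},{"wx":0,"wy":0,"wz":-0.2,"x":0.035,"y":0.037,"z":-0.12,"jaw":-1},{"wx":0,"wy":0,"wz":-0.3,"x":0.06,"y":0.065,"z":-0.12,"jaw":-1},{"wx":0,"wy":0,"wz":-0.4,"x":0.087,"y":0.092,"z":-0.12,"jaw":-1},{"wx":0,"wy":0,"wz":-0.5,"x":0.114,"y":0.12,"z":-0.12,"jaw":-1},{"wx":0,"wy":0,"wz":-0.6,"x":0.141,"y":0.148,"z":-0.12,"jaw":-1},{"wx":0,"wy":0,"wz":-0.7,"x":0.168,"y":0.176,"z":-0.12,"jaw":-1},{"wx":0,"wy":0,"wz":-0.8,"x":0.195,"y":0.204,"z":-0.12,"jaw":-1}]'
python3 -c "
from h import *
go(.441,.277,.12,22)"
```

```text
clock: 11.15
tcp_pos: [0.4365, 0.1586, 0.1261]
tcp_rot: [180.0, 0.1, -178.3]
force: [1.9, 0.2, 0.2]
gripper_width: 0.305
finger_force: 60.3
shift [-0.008   0.1182  0.0062] rot [-1.000e-04  1.400e-03 -3.547e-01] f [1.9 0.2 0.2] t 11.15 w 0.305 q6 8.0
```

```bash
python3 -m jog '[{"wx":0,"wy":0,"wz":-0.1,"x":-0.002,"y":0.04,"z":0,"jaw":-1},{"wx":0,"wy":0,"wz":-0.2,"x":-0.005,"y":0.08,"z":0,"jaw":-1},{"wx":0,"wy":0,"wz":-0.3,"x":-0.008,"y":0.112,"z":0,"jaw":-1},{"wx":0,"wy":0,"wz":-0.355,"x":-0.008,"y":0.118,"z":0,"jaw":-1},{"wx":0,"wy":0,"wz":-0.355,"x":-0.008,"y":0.118,"z":0.03,"jaw":-1},{"wx":0,"wy":0,"wz":-0.355,"x":-0.008,"y":0.118,"z":0.06,"jaw":-1},{"wx":0,"wy":0,"wz":-0.355,"x":-0.008,"y":0.118,"z":0.085,"jaw":-1},{"wx":0,"wy":0,"wz":-0.355,"x":-0.008,"y":0.118,"z":0.099,"jaw":-1},{"wx":0,"wy":0,"wz":-0.355,"x":-0.008,"y":0.118,"z":0.102,"jaw":-1},{"wx":0,"wy":0,"wz":-0.355,"x":-0.008,"y":0.118,"z":0.102,"jaw":-1}]'
python3 -m jog '[{"wx":0,"wy":0,"wz":0,"x":0,"y":0,"z":0,"jaw":0},{"wx":0,"wy":0,"wz":0,"x":0,"y":0,"z":0,"jaw":0},{"wx":0,"wy":0,"wz":0,"x":0,"y":0,"z":-0.02,"jaw":0},{"wx":0,"wy":0,"wz":0,"x":0,"y":0,"z":-0.05,"jaw":0},{"wx":0,"wy":0,"wz":0,"x":0,"y":0,"z":-0.085,"jaw":0},{"wx":0,"wy":0,"wz":0.08,"x":0,"y":-0.02,"z":-0.11,"jaw":0.4},{"wx":0,"wy":0,"wz":0.16,"x":0,"y":-0.06,"z":-0.12,"jaw":0.4},{"wx":0,"wy":0,"wz":0.24,"x":0,"y":-0.1,"z":-0.12,"jaw":0.4},{"wx":0,"wy":0,"wz":0.32,"x":0,"y":-0.14,"z":-0.12,"jaw":0.4},{"wx":0,"wy":0,"wz":0.4,"x":0.0,"y":-0.18,"z":-0.12,"jaw":0.4}]'
python3 -c "
from h import *
stamps()
go(.4029,-.2078,.11,180)"
```

```text
clock: 11.98
tcp_pos: [0.4419, 0.2748, 0.0234]
tcp_rot: [180.0, -0.0, -158.3]
force: [-0.3, 0.1, -0.2]
gripper_width: 0.31
finger_force: 60.3
clock: 12.82
tcp_pos: [0.5091, 0.1058, 0.1444]
tcp_rot: [180.0, 0.1, 178.6]
force: [1.5, 0.1, 0.1]
gripper_width: 0.701
finger_force: 0.0
scene px [305.2 206.8] area 40 xy [0.5002 0.0284] L 0.049 0.018 yaw 95.7
scene px [271.5 228.5] area 115 xy [ 0.5699 -0.0916] L 0.057 0.043 yaw 57.7
shift [ 0.0984 -0.3117  0.0345] rot [-0.002   0.0029 -0.0343] f [ 3.5 -6.6  0.4] t 12.8667 w 0.702 q6 4.0
```

```bash
python3 -m jog '[{"wx":0,"wy":0,"wz":0,"x":0.012,"y":-0.038,"z":0,"jaw":0.4},{"wx":0,"wy":0,"wz":0,"x":0.025,"y":-0.076,"z":0,"jaw":0.4},{"wx":0,"wy":0,"wz":0,"x":0.038,"y":-0.114,"z":0,"jaw":0.4},{"wx":0,"wy":0,"wz":0,"x":0.05,"y":-0.152,"z":0,"jaw":0.4},{"wx":0,"wy":0,"wz":0,"x":0.062,"y":-0.19,"z":0,"jaw":0.4},{"wx":0,"wy":0,"wz":0,"x":0.074,"y":-0.228,"z":0,"jaw":0.4},{"wx":0,"wy":0,"wz":0,"x":0.086,"y":-0.266,"z":0,"jaw":0.4},{"wx":0,"wy":0,"wz":0,"x":0.096,"y":-0.302,"z":0.01,"jaw":0.4},{"wx":0,"wy":0,"wz":0,"x":0.099,"y":-0.312,"z":0.03,"jaw":0.4},{"wx":0,"wy":0,"wz":0,"x":0.099,"y":-0.312,"z":0.04,"jaw":0.4}]'
python3 -c "
from h import *
im=shot('scene','c10.png',(200,140,440,260),3.3)
go(.4029,-.2078,.006,180)
for p in((.4029,-.2078,.018),):print((proj(im,[p[0]+.004,p[1],p[2]])-[200,140])*3.3)"
```

```text
clock: 13.7
tcp_pos: [0.4022, -0.205, 0.1027]
tcp_rot: [-180.0, 0.0, 178.6]
force: [-0.5, 1.0, -1.4]
gripper_width: 0.701
finger_force: 0.0
shift [-0.0014 -0.0046  0.0954] rot [ 0.001  -0.0015 -0.0236] f [-1.2  1.9 -1.1] t 13.75 w 0.695 q6 -36.0
[115.11389269 170.2892902 ]
```

View pics/c10.png

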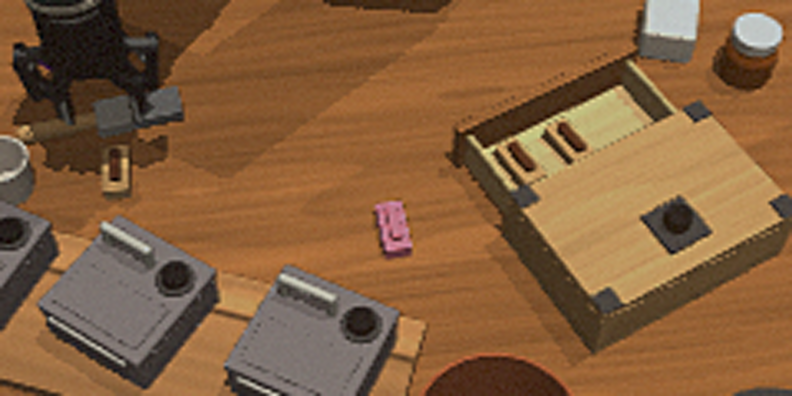

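Two stamps are in the tray at crop (518,158) and (568,140). Stamp3 is at (115,169), exactly where predicted.

```bash
python3 -m jog '[{"wx":0,"wy":0,"wz":-0.05,"x":-0.001,"y":-0.004,"z":0.03,"jaw":0.4},{"wx":0,"wy":0,"wz":-0.05,"x":-0.001,"y":-0.004,"z":0.06,"jaw":0.4},{"wx":0,"wy":0,"wz":-0.05,"x":-0.001,"y":-0.004,"z":0.085,"jaw":0.4},{"wx":0,"wy":0,"wz":-0.05,"x":-0.001,"y":-0.004,"z":0.095,"jaw":0.4},{"wx":0,"wy":0,"wz":-0.05,"x":-0.001,"y":-0.004,"z":0.095,"jaw":0.4},{"wx":0,"wy":0,"wz":-0.05,"x":-0.001,"y":-0.004,"z":0.095,"jaw":-1},{"wx":0,"wy":0,"wz":-0.05,"x":-0.001,"y":-0.004,"z":0.095,"jaw":-1},{"wx":0,"wy":0,"wz":-0.05,"x":-0.001,"y":-0.004,"z":0.095,"jaw":-1},{"wx":0,"wy":0,"wz":-0.05,"x":-0.001,"y":-0.004,"z":0.095,"jaw":-1},{"wx":0,"wy":0,"wz":-0.05,"x":-0.001,"y":-0.004,"z":0.095,"jaw":-1}]'
python3 -c "
from h import *
go(.441-.375*.06,.277+.927*.06,.125,22)"
```

```text
clock: 14.58
tcp_pos: [0.4048, -0.2068, 0.0098]
tcp_rot: [-179.9, 0.1, -178.3]
force: [-1.9, 2.2, 12.5]
gripper_width: 0.307
finger_force: 58.5
shift [-0.0298  0.5386 -0.1159] rot [-0.0019  0.0019 -0.3545] f [-1.9  2.2 12.5] t 14.5833 w 0.307 q6 -39.0
```

```bash
python3 -m jog '[{"wx":0,"wy":0,"wz":0,"x":0,"y":0,"z":-0.03,"jaw":-1},{"wx":0,"wy":0,"wz":0,"x":0,"y":0,"z":-0.07,"jaw":-1},{"wx":0,"wy":0,"wz":0,"x":-0.001,"y":0.01,"z":-0.105,"jaw":-1},{"wx":0,"wy":0,"wz":-0.02,"x":-0.003,"y":0.04,"z":-0.12,"jaw":-1},{"wx":0,"wy":0,"wz":-0.05,"x":-0.005,"y":0.08,"z":-0.12,"jaw":-1},{"wx":0,"wy":0,"wz":-0.08,"x":-0.007,"y":0.12,"z":-0.12,"jaw":-1},{"wx":0,"wy":0,"wz":-0.11,"x":-0.009,"y":0.16,"z":-0.12,"jaw":-1},{"wx":0,"wy":0,"wz":-0.14,"x":-0.011,"y":0.2,"z":-0.12,"jaw":-1},{"wx":0,"wy":0,"wz":-0.17,"x":-0.013,"y":0.24,"z":-0.12,"jaw":-1},{"wx":0,"wy":0,"wz":-0.2,"x":-0.015,"y":0.28,"z":-0.12,"jaw":-1}]'
python3 -c "
from h import *
go(.441-.375*.06,.277+.927*.06,.125,22)"
```

```text
clock: 15.42
tcp_pos: [0.4106, 0.0759, 0.1295]
tcp_rot: [-180.0, 0.1, -166.8]
force: [1.7, -0.9, 0.6]
gripper_width: 0.309
finger_force: 60.3
shift [-0.0663  0.2481  0.0045] rot [-0.0007  0.0021 -0.1534] f [ 1.7 -0.9  0.6] t 15.4167 w 0.309 q6 -14.0
```

```bash
python3 -m jog '[{"wx":0,"wy":0,"wz":-0.03,"x":-0.01,"y":0.038,"z":0,"jaw":-1},{"wx":0,"wy":0,"wz":-0.06,"x":-0.02,"y":0.076,"z":0,"jaw":-1},{"wx":0,"wy":0,"wz":-0.09,"x":-0.03,"y":0.114,"z":0,"jaw":-1},{"wx":0,"wy":0,"wz":-0.12,"x":-0.04,"y":0.152,"z":0,"jaw":-1},{"wx":0,"wy":0,"wz":-0.153,"x":-0.05,"y":0.19,"z":0,"jaw":-1},{"wx":0,"wy":0,"wz":-0.153,"x":-0.06,"y":0.228,"z":0,"jaw":-1},{"wx":0,"wy":0,"wz":-0.153,"x":-0.066,"y":0.248,"z":0,"jaw":-1},{"wx":0,"wy":0,"wz":-0.153,"x":-0.066,"y":0.248,"z":0.03,"jaw":-1},{"wx":0,"wy":0,"wz":-0.153,"x":-0.066,"y":0.248,"z":0.06,"jaw":-1},{"wx":0,"wy":0,"wz":-0.153,"x":-0.066,"y":0.248,"z":0.08,"jaw":-1}]'
python3 -c "
from h import *
go(.441-.375*.06,.277+.927*.06,.027,22)"
```

```text
clock: 16.25
tcp_pos: [0.4182, 0.3309, 0.0473]
tcp_rot: [-180.0, 0.0, -158.0]
force: [-0.5, 0.5, -1.4]
gripper_width: 0.305
finger_force: 60.3
shift [-0.0009  0.0014  0.0203] rot [-0.      0.0002 -0.0005] f [-0.5  0.5 -1.4] t 16.25 w 0.305 q6 8.0
```

```bash
python3 -m jog '[{"wx":0,"wy":0,"wz":0,"x":-0.001,"y":0.001,"z":0.015,"jaw":-1},{"wx":0,"wy":0,"wz":0,"x":-0.001,"y":0.001,"z":0.02,"jaw":-1},{"wx":0,"wy":0,"wz":0,"x":-0.001,"y":0.001,"z":0.02,"jaw":-1},{"wx":0,"wy":0,"wz":0,"x":-0.001,"y":0.001,"z":0.02,"jaw":0},{"wx":0,"wy":0,"wz":0,"x":-0.001,"y":0.001,"z":0.02,"jaw":0},{"wx":0,"wy":0,"wz":0,"x":-0.001,"y":0.001,"z":0.02,"jaw":0},{"wx":0,"wy":0,"wz":0,"x":-0.001,"y":0.001,"z":0,"jaw":0},{"wx":0,"wy":0,"wz":0,"x":-0.001,"y":0.001,"z":-0.03,"jaw":0},{"wx":0,"wy":0,"wz":0,"x":-0.001,"y":0.001,"z":-0.07,"jaw":0},{"wx":0,"wy":0,"wz":0,"x":-0.001,"y":0.001,"z":-0.09,"jaw":0}]'
python3 -c "
from h import *
go(.3496,.2395,.13,22)"
```

```text
clock: 17.08
tcp_pos: [0.4202, 0.3322, 0.1428]
tcp_rot: [180.0, 0.2, -158.1]
force: [0.9, 0.7, 0.3]
gripper_width: 0.501
finger_force: 0.0
shift [ 0.1001 -0.0597  0.0123] rot [ 0.0006  0.0043 -0.0018] f [0.9 0.7 0.3] t 17.0833 w 0.501 q6 8.0
```

```bash
python3 -m jog '[{"wx":0,"wy":0,"wz":0,"x":0.03,"y":-0.018,"z":0,"jaw":-1},{"wx":0,"wy":0,"wz":0,"x":0.06,"y":-0.036,"z":0,"jaw":-1},{"wx":0,"wy":0,"wz":0,"x":0.09,"y":-0.054,"z":0,"jaw":-1},{"wx":0,"wy":0,"wz":0,"x":0.1,"y":-0.06,"z":0,"jaw":-1},{"wx":0,"wy":0,"wz":0,"x":0.1,"y":-0.06,"z":0.01,"jaw":-1},{"wx":0,"wy":0,"wz":0,"x":0.1,"y":-0.06,"z":0.04,"jaw":-1},{"wx":0,"wy":0,"wz":0,"x":0.1,"y":-0.06,"z":0.08,"jaw":-1},{"wx":0,"wy":0,"wz":0,"x":0.1,"y":-0.06,"z":0.105,"jaw":-1},{"wx":0,"wy":0,"wz":0,"x":0.1,"y":-0.06,"z":0.112,"jaw":-1},{"wx":0,"wy":0,"wz":0,"x":0.1,"y":-0.06,"z":0.112,"jaw":-1}]'
python3 -c "
from h import *
go(.4692,.2879,.03,22)
im=shot('scene','c11.png',(320,120,460,250),4)"
```

```text
clock: 17.92
tcp_pos: [0.3483, 0.2385, 0.0257]
tcp_rot: [-180.0, -0.1, -158.1]
force: [0.1, -1.6, 0.5]
gripper_width: -0.0
finger_force: 0.0
shift [-0.1306  0.0008 -0.0046] rot [-0.0001 -0.0023 -0.0019] f [ 0.1 -1.6  0.5] t 17.9167 w -0.0 q6 1.0
```

View pics/c11.png

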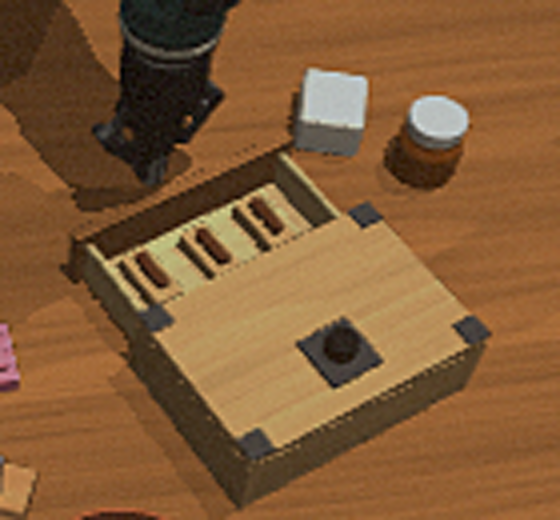

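All three stamps lie flat in the tray at crop (150,268), (210,245) and (265,215), and the closed fingers are in front of the panel. Push now.

```bash
python3 -m jog '[{"wx":0,"wy":0,"wz":0,"x":-0.015,"y":0,"z":-0.004,"jaw":-1},{"wx":0,"wy":0,"wz":0,"x":-0.025,"y":0,"z":-0.005,"jaw":-1},{"wx":0,"wy":0,"wz":0,"x":-0.033,"y":0,"z":-0.005,"jaw":-1},{"wx":0,"wy":0,"wz":0,"x":-0.041,"y":0,"z":-0.005,"jaw":-1},{"wx":0,"wy":0,"wz":0,"x":-0.051,"y":0,"z":-0.005,"jaw":-1},{"wx":0,"wy":0,"wz":0,"x":-0.062,"y":0,"z":-0.005,"jaw":-1},{"wx":0,"wy":0,"wz":0,"x":-0.075,"y":0,"z":-0.005,"jaw":-1},{"wx":0,"wy":0,"wz":0,"x":-0.088,"y":0,"z":-0.005,"jaw":-1},{"wx":0,"wy":0,"wz":0,"x":-0.101,"y":0,"z":-0.005,"jaw":-1},{"wx":0,"wy":0,"wz":0,"x":-0.11,"y":0,"z":-0.005,"jaw":-1}]'
python3 -m jog '[{"wx":0,"wy":0,"wz":0,"x":-0.004,"y":0,"z":0,"jaw":-1},{"wx":0,"wy":0,"wz":0,"x":-0.008,"y":0,"z":0,"jaw":-1},{"wx":0,"wy":0,"wz":0,"x":-0.012,"y":0,"z":0,"jaw":-1},{"wx":0,"wy":0,"wz":0,"x":-0.015,"y":0,"z":0,"jaw":-1},{"wx":0,"wy":0,"wz":0,"x":-0.018,"y":0,"z":0,"jaw":-1},{"wx":0,"wy":0,"wz":0,"x":-0.02,"y":0,"z":0,"jaw":-1},{"wx":0,"wy":0,"wz":0,"x":-0.022,"y":0,"z":0,"jaw":-1},{"wx":0,"wy":0,"wz":0,"x":-0.023,"y":0,"z":0,"jaw":-1},{"wx":0,"wy":0,"wz":0,"x":-0.023,"y":0,"z":0,"jaw":-1},{"wx":0,"wy":0,"wz":0,"x":-0.023,"y":0,"z":0,"jaw":-1}]'
```

```text
clock: 18.8
tcp_pos: [0.4516, 0.2803, 0.0313]
tcp_rot: [180.0, -0.0, -158.1]
force: [-5.7, -0.4, 3.7]
gripper_width: -0.001
finger_force: 2.8
clock: 19.63
tcp_pos: [0.4698, 0.2876, 0.031]
tcp_rot: [180.0, -0.3, -158.1]
force: [-15.8, -5.8, 11.2]
gripper_width: 0.002
finger_force: 8.4
```

```bash
python3 -m jog '[{"wx":0,"wy":0,"wz":0,"x":-0.001,"y":0,"z":0,"jaw":-1},{"wx":0,"wy":0,"wz":0,"x":-0.002,"y":0,"z":0,"jaw":-1},{"wx":0,"wy":0,"wz":0,"x":-0.003,"y":0,"z":0,"jaw":-1},{"wx":0,"wy":0,"wz":0,"x":-0.004,"y":0,"z":0,"jaw":-1},{"wx":0,"wy":0,"wz":0,"x":-0.004,"y":0,"z":0,"jaw":-1},{"wx":0,"wy":0,"wz":0,"x":-0.004,"y":0,"z":0,"jaw":-1},{"wx":0,"wy":0,"wz":0,"x":-0.004,"y":0,"z":0,"jaw":-1},{"wx":0,"wy":0,"wz":0,"x":-0.004,"y":0,"z":0,"jaw":-1},{"wx":0,"wy":0,"wz":0,"x":-0.004,"y":0,"z":0,"jaw":-1},{"wx":0,"wy":0,"wz":0,"x":-0.004,"y":0,"z":0,"jaw":-1}]'
```

```text
clock: 20.47
tcp_pos: [0.4698, 0.2877, 0.0306]
tcp_rot: [-180.0, -0.6, -158.1]
force: [-35.2, -14.6, 27.2]
gripper_width: 0.005
finger_force: 19.2
```

```bash
python3 -m jog '[{"wx":0,"wy":0,"wz":0,"x":0.003,"y":0,"z":0,"jaw":-1},{"wx":0,"wy":0,"wz":0,"x":0.006,"y":0,"z":0,"jaw":-1},{"wx":0,"wy":0,"wz":0,"x":0.009,"y":0,"z":0,"jaw":-1},{"wx":0,"wy":0,"wz":0,"x":0.012,"y":0,"z":0,"jaw":-1},{"wx":0,"wy":0,"wz":0,"x":0.015,"y":0,"z":0,"jaw":-1},{"wx":0,"wy":0,"wz":0,"x":0.018,"y":0,"z":0,"jaw":-1},{"wx":0,"wy":0,"wz":0,"x":0.02,"y":0,"z":0,"jaw":-1},{"wx":0,"wy":0,"wz":0,"x":0.02,"y":0,"z":0,"jaw":-1},{"wx":0,"wy":0,"wz":0,"x":0.02,"y":0,"z":0,"jaw":-1},{"wx":0,"wy":0,"wz":0,"x":0.02,"y":0,"z":0,"jaw":-1}]'
python3 -c "
from h import *
go(.6271,-.0237,.19,-35)"
```

```text
clock: 21.3
tcp_pos: [0.4577, 0.2825, 0.0314]
tcp_rot: [-180.0, 0.0, -158.1]
force: [-0.8, 0.8, 0.5]
gripper_width: 0.003
finger_force: 0.0
shift [-0.0431 -0.3473 -0.1586] rot [1.00e-04 4.00e-04 9.93e-01] f [-0.8  0.8  0.5] t 21.3 w 0.003 q6 1.0
```

The drawer stays shut, with no force after backing off. Next is case 1's handle.

```bash
python3 -m jog '[{"wx":0,"wy":0,"wz":0,"x":0.005,"y":0,"z":-0.035,"jaw":-1},{"wx":0,"wy":0,"wz":0,"x":0.005,"y":0,"z":-0.075,"jaw":-1},{"wx":0,"wy":0,"wz":0,"x":0.005,"y":-0.005,"z":-0.115,"jaw":-1},{"wx":0,"wy":0,"wz":0.08,"x":0.0,"y":-0.03,"z":-0.145,"jaw":0.2},{"wx":0,"wy":0,"wz":0.16,"x":-0.005,"y":-0.065,"z":-0.16,"jaw":0.2},{"wx":0,"wy":0,"wz":0.24,"x":-0.01,"y":-0.105,"z":-0.16,"jaw":0.2},{"wx":0,"wy":0,"wz":0.32,"x":-0.015,"y":-0.145,"z":-0.16,"jaw":0.2},{"wx":0,"wy":0,"wz":0.4,"x":-0.02,"y":-0.185,"z":-0.16,"jaw":0.2},{"wx":0,"wy":0,"wz":0.48,"x":-0.025,"y":-0.225,"z":-0.16,"jaw":0.2},{"wx":0,"wy":0,"wz":0.56,"x":-0.03,"y":-0.265,"z":-0.16,"jaw":0.2}]'
python3 -c "
from h import *
go(.6271,-.0237,.16,55.2)"
```

```text
clock: 22.13
tcp_pos: [0.5849, 0.0457, 0.1914]
tcp_rot: [180.0, 0.0, 169.6]
force: [0.7, -0.0, 0.5]
gripper_width: 0.602
finger_force: 0.0
shift [-0.0541 -0.0606  0.0315] rot [-2.0000e-04  4.0000e-04 -1.1453e+00] f [ 0.7 -0.   0.5] t 22.1333 w 0.602 q6 7.0
```

```bash
python3 -m jog '[{"wx":0,"wy":0,"wz":-0.12,"x":-0.01,"y":-0.01,"z":0,"jaw":0.2},{"wx":0,"wy":0,"wz":-0.24,"x":-0.02,"y":-0.02,"z":0,"jaw":0.2},{"wx":0,"wy":0,"wz":-0.36,"x":-0.03,"y":-0.03,"z":0,"jaw":0.2},{"wx":0,"wy":0,"wz":-0.48,"x":-0.04,"y":-0.045,"z":0,"jaw":0.2},{"wx":0,"wy":0,"wz":-0.6,"x":-0.054,"y":-0.06,"z":0.01,"jaw":0.2},{"wx":0,"wy":0,"wz":-0.72,"x":-0.054,"y":-0.06,"z":0.01,"jaw":0.2},{"wx":0,"wy":0,"wz":-0.84,"x":-0.054,"y":-0.06,"z":0.015,"jaw":0.2},{"wx":0,"wy":0,"wz":-0.96,"x":-0.054,"y":-0.06,"z":0.02,"jaw":0.2},{"wx":0,"wy":0,"wz":-1.08,"x":-0.054,"y":-0.06,"z":0.025,"jaw":0.2},{"wx":0,"wy":0,"wz":-1.145,"x":-0.054,"y":-0.06,"z":0.03,"jaw":0.2}]'
python3 -c "
from h import *
go(.6271,-.0237,.087,55.2)"
```

```text
clock: 22.97
tcp_pos: [0.6268, -0.021, 0.161]
tcp_rot: [180.0, 0.0, -124.2]
force: [0.3, -0.0, -0.2]
gripper_width: 0.602
finger_force: 0.0
shift [ 0.0021 -0.0018  0.074 ] rot [0.     0.     0.0104] f [ 0.3 -0.  -0.2] t 22.9667 w 0.602 q6 -65.0
```

```bash
python3 -m jog '[{"wx":0,"wy":0,"wz":0,"x":0.002,"y":-0.002,"z":0.02,"jaw":0.2},{"wx":0,"wy":0,"wz":0,"x":0.002,"y":-0.002,"z":0.04,"jaw":0.2},{"wx":0,"wy":0,"wz":0,"x":0.002,"y":-0.002,"z":0.055,"jaw":0.2},{"wx":0,"wy":0,"wz":0,"x":0.002,"y":-0.002,"z":0.067,"jaw":0.2},{"wx":0,"wy":0,"wz":0,"x":0.002,"y":-0.002,"z":0.073,"jaw":0.2},{"wx":0,"wy":0,"wz":0,"x":0.002,"y":-0.002,"z":0.073,"jaw":0.2},{"wx":0,"wy":0,"wz":0,"x":0.002,"y":-0.002,"z":0.073,"jaw":-1},{"wx":0,"wy":0,"wz":0,"x":0.002,"y":-0.002,"z":0.073,"jaw":-1},{"wx":0,"wy":0,"wz":0,"x":0.002,"y":-0.002,"z":0.073,"jaw":-1},{"wx":0,"wy":0,"wz":0,"x":0.002,"y":-0.002,"z":0.073,"jaw":-1}]'
python3 -m jog '[{"wx":0,"wy":0,"wz":0,"x":0,"y":0,"z":0,"jaw":-1},{"wx":0,"wy":0,"wz":0,"x":0,"y":0,"z":0,"jaw":-1},{"wx":0,"wy":0,"wz":0,"x":0,"y":0,"z":0,"jaw":-1},{"wx":0,"wy":0,"wz":0,"x":0,"y":0,"z":0,"jaw":-1},{"wx":0,"wy":0,"wz":0,"x":0,"y":0,"z":0,"jaw":-1},{"wx":0,"wy":0,"wz":0,"x":0,"y":0,"z":0,"jaw":-1},{"wx":0,"wy":0,"wz":0,"x":0,"y":0,"z":0,"jaw":-1},{"wx":0,"wy":0,"wz":0,"x":0,"y":0,"z":0,"jaw":-1},{"wx":0,"wy":0,"wz":0,"x":0,"y":0,"z":0,"jaw":-1},{"wx":0,"wy":0,"wz":0,"x":0,"y":0,"z":0,"jaw":-1}]'
```

```text
clock: 23.8
tcp_pos: [0.6279, -0.024, 0.0892]
tcp_rot: [-179.9, 0.0, -124.6]
force: [-0.4, 0.4, 3.7]
gripper_width: 0.09
finger_force: 58.9
clock: 24.63
tcp_pos: [0.6279, -0.0239, 0.0892]
tcp_rot: [-179.9, 0.0, -124.6]
force: [-0.4, -3.5, 6.0]
gripper_width: 0.085
finger_force: 60.1
```

```bash
python3 -m jog '[{"wx":0,"wy":0,"wz":0,"x":0,"y":0,"z":-0.001,"jaw":-1},{"wx":0,"wy":0,"wz":0,"x":0,"y":-0.001,"z":-0.002,"jaw":-1},{"wx":0,"wy":0,"wz":0,"x":0,"y":-0.0015,"z":-0.003,"jaw":-1},{"wx":0,"wy":0,"wz":0,"x":0,"y":-0.002,"z":-0.004,"jaw":-1},{"wx":0,"wy":0,"wz":0,"x":0,"y":-0.0025,"z":-0.005,"jaw":-1},{"wx":0,"wy":0,"wz":0,"x":0,"y":-0.003,"z":-0.006,"jaw":-1},{"wx":0,"wy":0,"wz":0,"x":0,"y":-0.0035,"z":-0.007,"jaw":-1},{"wx":0,"wy":0,"wz":0,"x":0,"y":-0.004,"z":-0.008,"jaw":-1},{"wx":0,"wy":0,"wz":0,"x":0,"y":-0.004,"z":-0.008,"jaw":-1},{"wx":0,"wy":0,"wz":0,"x":0,"y":-0.004,"z":-0.008,"jaw":-1}]'
```

```text
clock: 25.47
tcp_pos: [0.6305, -0.0257, 0.096]
tcp_rot: [180.0, 0.0, -124.6]
force: [5.8, -1.5, -3.1]
gripper_width: 0.087
finger_force: 61.4
```

```bash
python3 -m jog '[{"wx":0,"wy":0,"wz":0,"x":0,"y":0,"z":-0.001,"jaw":-1},{"wx":0,"wy":0,"wz":0,"x":0,"y":-0.001,"z":-0.002,"jaw":-1},{"wx":0,"wy":0,"wz":0,"x":0,"y":-0.0015,"z":-0.003,"jaw":-1},{"wx":0,"wy":0,"wz":0,"x":0,"y":-0.002,"z":-0.004,"jaw":-1},{"wx":0,"wy":0,"wz":0,"x":0,"y":-0.003,"z":-0.006,"jaw":-1},{"wx":0,"wy":0,"wz":0,"x":0,"y":-0.004,"z":-0.008,"jaw":-1},{"wx":0,"wy":0,"wz":0,"x":0,"y":-0.005,"z":-0.009,"jaw":-1},{"wx":0,"wy":0,"wz":0,"x":0,"y":-0.005,"z":-0.01,"jaw":-1},{"wx":0,"wy":0,"wz":0,"x":0,"y":-0.005,"z":-0.01,"jaw":-1},{"wx":0,"wy":0,"wz":0,"x":0,"y":-0.005,"z":-0.01,"jaw":-1}]'
```

```text
clock: 26.3
tcp_pos: [0.6352, -0.0289, 0.106]
tcp_rot: [-180.0, 0.0, -124.6]
force: [12.4, 2.5, -9.6]
gripper_width: 0.088
finger_force: 60.9
```

The lid rose 17 mm with little force, so case 1 is unlatched. Let it down and open the jaw.

```bash
python3 -m jog '[{"wx":0,"wy":0,"wz":0,"x":0,"y":0.001,"z":0.003,"jaw":-1},{"wx":0,"wy":0,"wz":0,"x":0,"y":0.003,"z":0.006,"jaw":-1},{"wx":0,"wy":0,"wz":0,"x":0,"y":0.005,"z":0.01,"jaw":-1},{"wx":0,"wy":0,"wz":0,"x":0,"y":0.007,"z":0.014,"jaw":-1},{"wx":0,"wy":0,"wz":0,"x":0,"y":0.009,"z":0.017,"jaw":-1},{"wx":0,"wy":0,"wz":0,"x":0,"y":0.009,"z":0.017,"jaw":-1},{"wx":0,"wy":0,"wz":0,"x":0,"y":0.009,"z":0.017,"jaw":0},{"wx":0,"wy":0,"wz":0,"x":0,"y":0.009,"z":0.017,"jaw":0},{"wx":0,"wy":0,"wz":0,"x":0,"y":0.009,"z":0.017,"jaw":0},{"wx":0,"wy":0,"wz":0,"x":0,"y":0.009,"z":0.017,"jaw":0}]'
python3 -m jog '[{"wx":0,"wy":0,"wz":0,"x":0,"y":0,"z":-0.01,"jaw":0},{"wx":0,"wy":0,"wz":0,"x":0,"y":0,"z":-0.025,"jaw":0},{"wx":0,"wy":0,"wz":0,"x":0,"y":0,"z":-0.04,"jaw":0},{"wx":0,"wy":0,"wz":0,"x":-0.02,"y":0,"z":-0.045,"jaw":-1},{"wx":0,"wy":0,"wz":0,"x":-0.04,"y":0,"z":-0.045,"jaw":-1},{"wx":0,"wy":0,"wz":0,"x":-0.055,"y":0,"z":-0.045,"jaw":-1},{"wx":0,"wy":0,"wz":0,"x":-0.055,"y":0,"z":-0.045,"jaw":-1},{"wx":0,"wy":0,"wz":0,"x":-0.055,"y":0,"z":-0.045,"jaw":-1},{"wx":0,"wy":0,"wz":0,"x":-0.055,"y":0,"z":-0.045,"jaw":-1},{"wx":0,"wy":0,"wz":0,"x":-0.055,"y":0,"z":-0.045,"jaw":-1}]'
python3 -c "
from h import *
go(.659,.0213,.096,55.2)"
```

```text
clock: 27.13
tcp_pos: [0.6266, -0.0236, 0.089]
tcp_rot: [179.9, -0.0, -124.6]
force: [0.3, -0.3, -0.7]
gripper_width: 0.498
finger_force: 0.0
clock: 27.97
tcp_pos: [0.6579, 0.021, 0.1345]
tcp_rot: [180.0, -0.0, -124.6]
force: [-0.1, -0.7, 0.1]
gripper_width: -0.003
finger_force: 0.0
shift [-0.0009 -0.0007  0.0385] rot [ 0.0001 -0.0002  0.0032] f [-0.1 -0.7  0.1] t 27.9667 w -0.003 q6 -61.0
```

Right over the button. I'll press it slowly to z about 0.083.

```bash
python3 -m jog '[{"wx":0,"wy":0,"wz":0,"x":0,"y":0,"z":0.02,"jaw":-1},{"wx":0,"wy":0,"wz":0,"x":0,"y":0,"z":0.036,"jaw":-1},{"wx":0,"wy":0,"wz":0,"x":0,"y":0,"z":0.042,"jaw":-1},{"wx":0,"wy":0,"wz":0,"x":0,"y":0,"z":0.044,"jaw":-1},{"wx":0,"wy":0,"wz":0,"x":0,"y":0,"z":0.046,"jaw":-1},{"wx":0,"wy":0,"wz":0,"x":0,"y":0,"z":0.047,"jaw":-1},{"wx":0,"wy":0,"wz":0,"x":0,"y":0,"z":0.048,"jaw":-1},{"wx":0,"wy":0,"wz":0,"x":0,"y":0,"z":0.048,"jaw":-1},{"wx":0,"wy":0,"wz":0,"x":0,"y":0,"z":0.048,"jaw":-1},{"wx":0,"wy":0,"wz":0,"x":0,"y":0,"z":0.048,"jaw":-1}]'
python3 -m jog '[{"wx":0,"wy":0,"wz":0,"x":0,"y":0,"z":0.001,"jaw":-1},{"wx":0,"wy":0,"wz":0,"x":0,"y":0,"z":0.002,"jaw":-1},{"wx":0,"wy":0,"wz":0,"x":0,"y":0,"z":0.003,"jaw":-1},{"wx":0,"wy":0,"wz":0,"x":0,"y":0,"z":0.004,"jaw":-1},{"wx":0,"wy":0,"wz":0,"x":0,"y":0,"z":0.005,"jaw":-1},{"wx":0,"wy":0,"wz":0,"x":0,"y":0,"z":0.005,"jaw":-1},{"wx":0,"wy":0,"wz":0,"x":0,"y":0,"z":0.005,"jaw":-1},{"wx":0,"wy":0,"wz":0,"x":0,"y":0,"z":0.005,"jaw":-1},{"wx":0,"wy":0,"wz":0,"x":0,"y":0,"z":0.005,"jaw":-1},{"wx":0,"wy":0,"wz":0,"x":0,"y":0,"z":0.005,"jaw":-1}]'
```

```text
clock: 28.8
tcp_pos: [0.6586, 0.0216, 0.0865]
tcp_rot: [-180.0, 0.0, -124.6]
force: [0.1, -0.1, -0.3]
gripper_width: -0.0
finger_force: 0.0
clock: 29.63
tcp_pos: [0.6603, 0.0214, 0.0832]
tcp_rot: [-179.8, 0.1, -124.6]
force: [3.4, -0.6, 17.1]
gripper_width: 0.005
finger_force: 9.0
```

The button offered no force at 0.0865 and was hard at 0.083, so it has snapped in. On to case 2.

```bash
python3 -c "
from h import *
go(.5526,-.1866,.15,50.5)"
```

```text
shift [ 0.2322 -0.0297 -0.0673] rot [-0.0042  0.0025  0.0858] f [ 3.4 -0.6 17.1] t 29.6333 w 0.005 q6 -61.0
```

```bash
python3 -m jog '[{"wx":0,"wy":0,"wz":0,"x":0,"y":0,"z":-0.02,"jaw":-1},{"wx":0,"wy":0,"wz":0,"x":0,"y":0,"z":-0.05,"jaw":-1},{"wx":0,"wy":0,"wz":0,"x":0.02,"y":0,"z":-0.07,"jaw":-1},{"wx":0,"wy":0,"wz":0.03,"x":0.06,"y":-0.006,"z":-0.072,"jaw":-1},{"wx":0,"wy":0,"wz":0.06,"x":0.1,"y":-0.012,"z":-0.072,"jaw":0.2},{"wx":0,"wy":0,"wz":0.085,"x":0.14,"y":-0.018,"z":-0.072,"jaw":0.2},{"wx":0,"wy":0,"wz":0.085,"x":0.18,"y":-0.024,"z":-0.072,"jaw":0.2},{"wx":0,"wy":0,"wz":0.085,"x":0.22,"y":-0.029,"z":-0.072,"jaw":0.2},{"wx":0,"wy":0,"wz":0.085,"x":0.232,"y":-0.03,"z":-0.072,"jaw":0.2},{"wx":0,"wy":0,"wz":0.085,"x":0.232,"y":-0.03,"z":-0.072,"jaw":0.2}]'
python3 -c "
from h import *
go(.5526,-.1866,.089,50.5)"
```

```text
clock: 30.47
tcp_pos: [0.5501, -0.1889, 0.1534]
tcp_rot: [-180.0, -0.0, -129.7]
force: [-0.2, 0.5, 0.3]
gripper_width: 0.605
finger_force: 0.0
shift [-0.0034 -0.0004  0.0644] rot [-0.0002 -0.0004 -0.0028] f [-0.2  0.5  0.3] t 30.4667 w 0.605 q6 -77.0
```

```bash
python3 -m jog '[{"wx":0,"wy":0,"wz":0,"x":-0.003,"y":0,"z":0.02,"jaw":0.2},{"wx":0,"wy":0,"wz":0,"x":-0.003,"y":0,"z":0.04,"jaw":0.2},{"wx":0,"wy":0,"wz":0,"x":-0.003,"y":0,"z":0.055,"jaw":0.2},{"wx":0,"wy":0,"wz":0,"x":-0.003,"y":0,"z":0.064,"jaw":0.2},{"wx":0,"wy":0,"wz":0,"x":-0.003,"y":0,"z":0.064,"jaw":0.2},{"wx":0,"wy":0,"wz":0,"x":-0.003,"y":0,"z":0.064,"jaw":-1},{"wx":0,"wy":0,"wz":0,"x":-0.003,"y":0,"z":0.064,"jaw":-1},{"wx":0,"wy":0,"wz":0,"x":-0.003,"y":0,"z":0.064,"jaw":-1},{"wx":0,"wy":0,"wz":0,"x":-0.003,"y":0,"z":0.064,"jaw":-1},{"wx":0,"wy":0,"wz":0,"x":-0.003,"y":0,"z":0.064,"jaw":-1}]'
python3 -m jog '[{"wx":0,"wy":0,"wz":0,"x":0,"y":0,"z":-0.001,"jaw":-1},{"wx":0,"wy":0,"wz":0,"x":0,"y":-0.001,"z":-0.002,"jaw":-1},{"wx":0,"wy":0,"wz":0,"x":0,"y":-0.0015,"z":-0.003,"jaw":-1},{"wx":0,"wy":0,"wz":0,"x":0,"y":-0.002,"z":-0.004,"jaw":-1},{"wx":0,"wy":0,"wz":0,"x":0,"y":-0.0025,"z":-0.005,"jaw":-1},{"wx":0,"wy":0,"wz":0,"x":0,"y":-0.003,"z":-0.006,"jaw":-1},{"wx":0,"wy":0,"wz":0,"x":0,"y":-0.0035,"z":-0.007,"jaw":-1},{"wx":0,"wy":0,"wz":0,"x":0,"y":-0.004,"z":-0.008,"jaw":-1},{"wx":0,"wy":0,"wz":0,"x":0,"y":-0.004,"z":-0.008,"jaw":-1},{"wx":0,"wy":0,"wz":0,"x":0,"y":-0.004,"z":-0.008,"jaw":-1}]'
```

```text
clock: 31.3
tcp_pos: [0.5534, -0.1838, 0.0902]
tcp_rot: [-180.0, 0.0, -129.5]
force: [-2.5, 3.3, 7.5]
gripper_width: 0.091
finger_force: 60.2
clock: 32.13
tcp_pos: [0.5559, -0.1859, 0.0971]
tcp_rot: [179.9, 0.0, -129.4]
force: [-3.9, 3.4, -2.8]
gripper_width: 0.084
finger_force: 60.5
```

```bash
python3 -m jog '[{"wx":0,"wy":0,"wz":0,"x":0,"y":0,"z":-0.001,"jaw":-1},{"wx":0,"wy":0,"wz":0,"x":0,"y":-0.001,"z":-0.002,"jaw":-1},{"wx":0,"wy":0,"wz":0,"x":0,"y":-0.0015,"z":-0.003,"jaw":-1},{"wx":0,"wy":0,"wz":0,"x":0,"y":-0.002,"z":-0.004,"jaw":-1},{"wx":0,"wy":0,"wz":0,"x":0,"y":-0.003,"z":-0.006,"jaw":-1},{"wx":0,"wy":0,"wz":0,"x":0,"y":-0.004,"z":-0.008,"jaw":-1},{"wx":0,"wy":0,"wz":0,"x":0,"y":-0.005,"z":-0.009,"jaw":-1},{"wx":0,"wy":0,"wz":0,"x":0,"y":-0.005,"z":-0.01,"jaw":-1},{"wx":0,"wy":0,"wz":0,"x":0,"y":-0.005,"z":-0.01,"jaw":-1},{"wx":0,"wy":0,"wz":0,"x":0,"y":-0.005,"z":-0.01,"jaw":-1}]'
```

```text
clock: 32.97
tcp_pos: [0.5603, -0.1898, 0.1072]
tcp_rot: [180.0, 0.0, -129.5]
force: [0.4, 3.5, -3.9]
gripper_width: 0.088
finger_force: 61.0
```

Case 2 is also unlatched. Lower it and move to its button.

```bash
python3 -m jog '[{"wx":0,"wy":0,"wz":0,"x":0,"y":0.001,"z":0.003,"jaw":-1},{"wx":0,"wy":0,"wz":0,"x":0,"y":0.003,"z":0.006,"jaw":-1},{"wx":0,"wy":0,"wz":0,"x":0,"y":0.005,"z":0.01,"jaw":-1},{"wx":0,"wy":0,"wz":0,"x":0,"y":0.007,"z":0.014,"jaw":-1},{"wx":0,"wy":0,"wz":0,"x":0,"y":0.009,"z":0.017,"jaw":-1},{"wx":0,"wy":0,"wz":0,"x":0,"y":0.009,"z":0.017,"jaw":-1},{"wx":0,"wy":0,"wz":0,"x":0,"y":0.009,"z":0.017,"jaw":0},{"wx":0,"wy":0,"wz":0,"x":0,"y":0.009,"z":0.017,"jaw":0},{"wx":0,"wy":0,"wz":0,"x":0,"y":0.009,"z":0.017,"jaw":0},{"wx":0,"wy":0,"wz":0,"x":0,"y":0.009,"z":0.017,"jaw":0}]'
python3 -m jog '[{"wx":0,"wy":0,"wz":0,"x":0,"y":0,"z":-0.01,"jaw":0},{"wx":0,"wy":0,"wz":0,"x":0,"y":0,"z":-0.025,"jaw":0},{"wx":0,"wy":0,"wz":0,"x":0,"y":0,"z":-0.04,"jaw":0},{"wx":0,"wy":0,"wz":0,"x":-0.02,"y":0,"z":-0.045,"jaw":-1},{"wx":0,"wy":0,"wz":0,"x":-0.04,"y":0,"z":-0.045,"jaw":-1},{"wx":0,"wy":0,"wz":0,"x":-0.053,"y":0,"z":-0.045,"jaw":-1},{"wx":0,"wy":0,"wz":0,"x":-0.053,"y":0,"z":-0.045,"jaw":-1},{"wx":0,"wy":0,"wz":0,"x":-0.053,"y":0,"z":-0.045,"jaw":-1},{"wx":0,"wy":0,"wz":0,"x":-0.053,"y":0,"z":-0.045,"jaw":-1},{"wx":0,"wy":0,"wz":0,"x":-0.053,"y":0,"z":-0.045,"jaw":-1}]'
python3 -c "
from h import *
go(.587,-.143,.096,50.5)"
```

```text
clock: 33.8
tcp_pos: [0.5535, -0.1845, 0.0905]
tcp_rot: [-180.0, -0.0, -129.5]
force: [-0.3, 0.5, -0.0]
gripper_width: 0.502
finger_force: 0.0
clock: 34.63
tcp_pos: [0.5864, -0.1437, 0.1352]
tcp_rot: [180.0, -0.0, -129.5]
force: [-0.0, 0.5, 1.3]
gripper_width: 0.001
finger_force: 0.0
shift [-0.0009 -0.      0.0392] rot [ 0.0003 -0.0003  0.0003] f [-0.   0.5  1.3] t 34.6333 w 0.001 q6 -72.0
```

```bash
python3 -m jog '[{"wx":0,"wy":0,"wz":0,"x":0,"y":0,"z":0.02,"jaw":-1},{"wx":0,"wy":0,"wz":0,"x":0,"y":0,"z":0.036,"jaw":-1},{"wx":0,"wy":0,"wz":0,"x":0,"y":0,"z":0.042,"jaw":-1},{"wx":0,"wy":0,"wz":0,"x":0,"y":0,"z":0.044,"jaw":-1},{"wx":0,"wy":0,"wz":0,"x":0,"y":0,"z":0.045,"jaw":-1},{"wx":0,"wy":0,"wz":0,"x":0,"y":0,"z":0.046,"jaw":-1},{"wx":0,"wy":0,"wz":0,"x":0,"y":0,"z":0.046,"jaw":-1},{"wx":0,"wy":0,"wz":0,"x":0,"y":0,"z":0.046,"jaw":-1},{"wx":0,"wy":0,"wz":0,"x":0,"y":0,"z":0.046,"jaw":-1},{"wx":0,"wy":0,"wz":0,"x":0,"y":0,"z":0.046,"jaw":-1}]'
python3 -m jog '[{"wx":0,"wy":0,"wz":0,"x":0,"y":0,"z":0.001,"jaw":-1},{"wx":0,"wy":0,"wz":0,"x":0,"y":0,"z":0.002,"jaw":-1},{"wx":0,"wy":0,"wz":0,"x":0,"y":0,"z":0.003,"jaw":-1},{"wx":0,"wy":0,"wz":0,"x":0,"y":0,"z":0.004,"jaw":-1},{"wx":0,"wy":0,"wz":0,"x":0,"y":0,"z":0.005,"jaw":-1},{"wx":0,"wy":0,"wz":0,"x":0,"y":0,"z":0.006,"jaw":-1},{"wx":0,"wy":0,"wz":0,"x":0,"y":0,"z":0.007,"jaw":-1},{"wx":0,"wy":0,"wz":0,"x":0,"y":0,"z":0.007,"jaw":-1},{"wx":0,"wy":0,"wz":0,"x":0,"y":0,"z":0.007,"jaw":-1},{"wx":0,"wy":0,"wz":0,"x":0,"y":0,"z":0.007,"jaw":-1}]'
python3 -c "
from h import *
go(.4815,-.3454,.15,55.2)"
```

```text
clock: 35.47
tcp_pos: [0.5873, -0.1433, 0.0899]
tcp_rot: [-179.9, 0.0, -129.5]
force: [0.2, -0.4, 6.7]
gripper_width: -0.001
finger_force: 3.2
clock: 36.3
tcp_pos: [0.5884, -0.1437, 0.0834]
tcp_rot: [-179.8, 0.1, -129.5]
force: [3.3, 0.1, 12.7]
gripper_width: -0.001
finger_force: 6.8
shift [ 0.2236 -0.0459 -0.0667] rot [-0.0033  0.001  -0.0812] f [ 3.3  0.1 12.7] t 36.3 w -0.001 q6 -72.0
```

Contact came at 0.090 and the button went in to 0.083, so it is snapped in. Now case 3.

```bash
python3 -m jog '[{"wx":0,"wy":0,"wz":0,"x":0,"y":0,"z":-0.02,"jaw":-1},{"wx":0,"wy":0,"wz":0,"x":0,"y":0,"z":-0.05,"jaw":-1},{"wx":0,"wy":0,"wz":0,"x":0.02,"y":-0.004,"z":-0.07,"jaw":-1},{"wx":0,"wy":0,"wz":-0.03,"x":0.06,"y":-0.012,"z":-0.072,"jaw":-1},{"wx":0,"wy":0,"wz":-0.06,"x":0.1,"y":-0.02,"z":-0.072,"jaw":0.2},{"wx":0,"wy":0,"wz":-0.08,"x":0.14,"y":-0.028,"z":-0.072,"jaw":0.2},{"wx":0,"wy":0,"wz":-0.08,"x":0.18,"y":-0.037,"z":-0.072,"jaw":0.2},{"wx":0,"wy":0,"wz":-0.08,"x":0.215,"y":-0.044,"z":-0.072,"jaw":0.2},{"wx":0,"wy":0,"wz":-0.08,"x":0.223,"y":-0.046,"z":-0.072,"jaw":0.2},{"wx":0,"wy":0,"wz":-0.08,"x":0.223,"y":-0.046,"z":-0.072,"jaw":0.2}]'
python3 -c "
from h import *
go(.4815,-.3454,.089,55.2)"
```

```text
clock: 37.13
tcp_pos: [0.4795, -0.3466, 0.154]
tcp_rot: [180.0, -0.0, -125.1]
force: [-0.7, -0.4, -0.0]
gripper_width: 0.597
finger_force: 0.0
shift [-0.0022 -0.0009  0.065 ] rot [ 0.0003 -0.0002 -0.0046] f [-0.7 -0.4 -0. ] t 37.1333 w 0.597 q6 -99.0
```

```bash
python3 -m jog '[{"wx":0,"wy":0,"wz":0,"x":-0.002,"y":-0.001,"z":0.02,"jaw":0.2},{"wx":0,"wy":0,"wz":0,"x":-0.002,"y":-0.001,"z":0.04,"jaw":0.2},{"wx":0,"wy":0,"wz":0,"x":-0.002,"y":-0.001,"z":0.055,"jaw":0.2},{"wx":0,"wy":0,"wz":0,"x":-0.002,"y":-0.001,"z":0.065,"jaw":0.2},{"wx":0,"wy":0,"wz":0,"x":-0.002,"y":-0.001,"z":0.065,"jaw":0.2},{"wx":0,"wy":0,"wz":0,"x":-0.002,"y":-0.001,"z":0.065,"jaw":-1},{"wx":0,"wy":0,"wz":0,"x":-0.002,"y":-0.001,"z":0.065,"jaw":-1},{"wx":0,"wy":0,"wz":0,"x":-0.002,"y":-0.001,"z":0.065,"jaw":-1},{"wx":0,"wy":0,"wz":0,"x":-0.002,"y":-0.001,"z":0.065,"jaw":-1},{"wx":0,"wy":0,"wz":0,"x":-0.002,"y":-0.001,"z":0.065,"jaw":-1}]'
python3 -m jog '[{"wx":0,"wy":0,"wz":0,"x":0,"y":0,"z":-0.001,"jaw":-1},{"wx":0,"wy":0,"wz":0,"x":0,"y":-0.001,"z":-0.002,"jaw":-1},{"wx":0,"wy":0,"wz":0,"x":0,"y":-0.0015,"z":-0.003,"jaw":-1},{"wx":0,"wy":0,"wz":0,"x":0,"y":-0.002,"z":-0.004,"jaw":-1},{"wx":0,"wy":0,"wz":0,"x":0,"y":-0.0025,"z":-0.005,"jaw":-1},{"wx":0,"wy":0,"wz":0,"x":0,"y":-0.003,"z":-0.006,"jaw":-1},{"wx":0,"wy":0,"wz":0,"x":0,"y":-0.0035,"z":-0.007,"jaw":-1},{"wx":0,"wy":0,"wz":0,"x":0,"y":-0.004,"z":-0.008,"jaw":-1},{"wx":0,"wy":0,"wz":0,"x":0,"y":-0.004,"z":-0.008,"jaw":-1},{"wx":0,"wy":0,"wz":0,"x":0,"y":-0.004,"z":-0.008,"jaw":-1}]'
```

```text
clock: 37.97
tcp_pos: [0.484, -0.3443, 0.0904]
tcp_rot: [-179.8, 0.0, -124.9]
force: [8.3, 1.0, -0.5]
gripper_width: 0.085
finger_force: 59.5
clock: 38.8
tcp_pos: [0.4866, -0.346, 0.0973]
tcp_rot: [-179.9, 0.0, -124.9]
force: [4.5, -2.9, -16.8]
gripper_width: 0.085
finger_force: 59.0
```

```bash
python3 -m jog '[{"wx":0,"wy":0,"wz":0,"x":0,"y":0,"z":0,"jaw":-1},{"wx":0,"wy":0,"wz":0,"x":0,"y":0,"z":-0.001,"jaw":-1},{"wx":0,"wy":0,"wz":0,"x":0,"y":-0.0005,"z":-0.001,"jaw":-1},{"wx":0,"wy":0,"wz":0,"x":0,"y":-0.001,"z":-0.002,"jaw":-1},{"wx":0,"wy":0,"wz":0,"x":0,"y":-0.001,"z":-0.002,"jaw":-1},{"wx":0,"wy":0,"wz":0,"x":0,"y":-0.0015,"z":-0.003,"jaw":-1},{"wx":0,"wy":0,"wz":0,"x":0,"y":-0.0015,"z":-0.003,"jaw":-1},{"wx":0,"wy":0,"wz":0,"x":0,"y":-0.0015,"z":-0.003,"jaw":-1},{"wx":0,"wy":0,"wz":0,"x":0,"y":-0.0015,"z":-0.003,"jaw":-1},{"wx":0,"wy":0,"wz":0,"x":0,"y":-0.0015,"z":-0.003,"jaw":-1}]'
```

```text
clock: 39.63
tcp_pos: [0.488, -0.347, 0.1006]
tcp_rot: [-179.9, 0.0, -124.9]
force: [7.9, -0.5, -8.7]
gripper_width: 0.087
finger_force: 60.2
```

```bash
python3 -c "
from h import *
s=cam('scene');t=cam('top')
print(cen(s,203,209,6,70),cen(t,430,200,6,70))
print(cen(s,253,223,6,70),cen(s,309,238,6,70), proj(s,[.513,-.3005,.086]),proj(s,[.518,-.304,.096]))
"
```

```text
(array([201.30666667, 209.32      ]), np.int32(75)) (array([430.93220339, 198.47457627]), np.int32(59))
(array([252.29333333, 224.24      ]), np.int32(75)) (array([308.90277778, 238.08333333]), np.int32(72)) [202.69226809 208.91512556] [200.77657061 208.60053912]
```

```bash
python3 -m jog '[{"wx":0,"wy":0,"wz":0,"x":0,"y":0,"z":-0.001,"jaw":-1},{"wx":0,"wy":0,"wz":0,"x":0,"y":-0.001,"z":-0.002,"jaw":-1},{"wx":0,"wy":0,"wz":0,"x":0,"y":-0.0015,"z":-0.003,"jaw":-1},{"wx":0,"wy":0,"wz":0,"x":0,"y":-0.002,"z":-0.004,"jaw":-1},{"wx":0,"wy":0,"wz":0,"x":0,"y":-0.003,"z":-0.006,"jaw":-1},{"wx":0,"wy":0,"wz":0,"x":0,"y":-0.0035,"z":-0.007,"jaw":-1},{"wx":0,"wy":0,"wz":0,"x":0,"y":-0.004,"z":-0.008,"jaw":-1},{"wx":0,"wy":0,"wz":0,"x":0,"y":-0.004,"z":-0.008,"jaw":-1},{"wx":0,"wy":0,"wz":0,"x":0,"y":-0.004,"z":-0.008,"jaw":-1},{"wx":0,"wy":0,"wz":0,"x":0,"y":-0.004,"z":-0.008,"jaw":-1}]'
python3 -c "
from h import *
s=cam('scene');t=cam('top')
print(cen(s,203,209,6,70),cen(t,430,200,6,70))
a=s['pixels'][170:240,160:240,::-1];b=cv2.imread('pics/scene0.png')[170:240,160:240]
cv2.imwrite('pics/c12.png',cv2.resize(np.hstack([b,a]),None,fx=5,fy=5,interpolation=2))
"
```

```text
clock: 40.57
tcp_pos: [0.4918, -0.3495, 0.1081]
tcp_rot: [-179.9, 0.0, -124.9]
force: [8.1, -6.0, -19.9]
gripper_width: 0.089
finger_force: 59.6
(array([200.44444444, 208.48611111]), np.int32(72)) (array([432.03389831, 197.44067797]), np.int32(59))
```

View pics/c12.png

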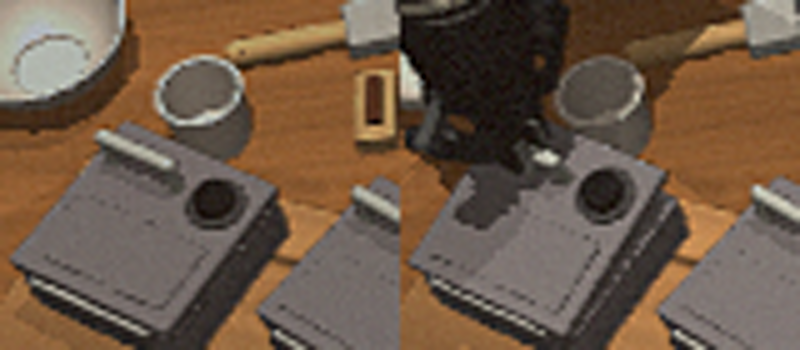

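The last picture shows lid 3 lifted, with a gap at its front edge and the button moved from (215,200) to (602,192) across the two halves. It is unlatched too, so lower it and press its button.

```bash
python3 -m jog '[{"wx":0,"wy":0,"wz":0,"x":0,"y":0.001,"z":0.003,"jaw":-1},{"wx":0,"wy":0,"wz":0,"x":0,"y":0.003,"z":0.006,"jaw":-1},{"wx":0,"wy":0,"wz":0,"x":0,"y":0.005,"z":0.01,"jaw":-1},{"wx":0,"wy":0,"wz":0,"x":0,"y":0.007,"z":0.014,"jaw":-1},{"wx":0,"wy":0,"wz":0,"x":0,"y":0.009,"z":0.018,"jaw":-1},{"wx":0,"wy":0,"wz":0,"x":0,"y":0.009,"z":0.018,"jaw":-1},{"wx":0,"wy":0,"wz":0,"x":0,"y":0.009,"z":0.018,"jaw":0},{"wx":0,"wy":0,"wz":0,"x":0,"y":0.009,"z":0.018,"jaw":0},{"wx":0,"wy":0,"wz":0,"x":0,"y":0.009,"z":0.018,"jaw":0},{"wx":0,"wy":0,"wz":0,"x":0,"y":0.009,"z":0.018,"jaw":0}]'
python3 -m jog '[{"wx":0,"wy":0,"wz":0,"x":0,"y":0,"z":-0.01,"jaw":0},{"wx":0,"wy":0,"wz":0,"x":0,"y":0,"z":-0.025,"jaw":0},{"wx":0,"wy":0,"wz":0,"x":0,"y":0,"z":-0.04,"jaw":0},{"wx":0,"wy":0,"wz":0,"x":-0.02,"y":0,"z":-0.045,"jaw":-1},{"wx":0,"wy":0,"wz":0,"x":-0.04,"y":0,"z":-0.045,"jaw":-1},{"wx":0,"wy":0,"wz":0,"x":-0.054,"y":0,"z":-0.045,"jaw":-1},{"wx":0,"wy":0,"wz":0,"x":-0.054,"y":0,"z":-0.045,"jaw":-1},{"wx":0,"wy":0,"wz":0,"x":-0.054,"y":0,"z":-0.045,"jaw":-1},{"wx":0,"wy":0,"wz":0,"x":-0.054,"y":0,"z":-0.045,"jaw":-1},{"wx":0,"wy":0,"wz":0,"x":-0.054,"y":0,"z":-0.045,"jaw":-1}]'
python3 -c "
from h import *
go(.514,-.2995,.096,55.2)"
```

```text
clock: 41.5
tcp_pos: [0.4829, -0.3437, 0.0902]
tcp_rot: [180.0, -0.0, -124.9]
force: [0.3, -0.6, -0.0]
gripper_width: 0.5
finger_force: 0.0
clock: 42.33
tcp_pos: [0.5136, -0.3, 0.1352]
tcp_rot: [180.0, -0.0, -124.9]
force: [-0.0, 0.1, -0.4]
gripper_width: 0.002
finger_force: 0.0
shift [-0.0007 -0.      0.0392] rot [ 0.0003 -0.0002 -0.0018] f [-0.   0.1 -0.4] t 42.3333 w 0.002 q6 -93.0
```

```bash
python3 -m jog '[{"wx":0,"wy":0,"wz":0,"x":0,"y":0,"z":0.02,"jaw":-1},{"wx":0,"wy":0,"wz":0,"x":0,"y":0,"z":0.036,"jaw":-1},{"wx":0,"wy":0,"wz":0,"x":0,"y":0,"z":0.042,"jaw":-1},{"wx":0,"wy":0,"wz":0,"x":0,"y":0,"z":0.044,"jaw":-1},{"wx":0,"wy":0,"wz":0,"x":0,"y":0,"z":0.045,"jaw":-1},{"wx":0,"wy":0,"wz":0,"x":0,"y":0,"z":0.046,"jaw":-1},{"wx":0,"wy":0,"wz":0,"x":0,"y":0,"z":0.046,"jaw":-1},{"wx":0,"wy":0,"wz":0,"x":0,"y":0,"z":0.046,"jaw":-1},{"wx":0,"wy":0,"wz":0,"x":0,"y":0,"z":0.046,"jaw":-1},{"wx":0,"wy":0,"wz":0,"x":0,"y":0,"z":0.046,"jaw":-1}]'
python3 -m jog '[{"wx":0,"wy":0,"wz":0,"x":0,"y":0,"z":0.001,"jaw":-1},{"wx":0,"wy":0,"wz":0,"x":0,"y":0,"z":0.002,"jaw":-1},{"wx":0,"wy":0,"wz":0,"x":0,"y":0,"z":0.003,"jaw":-1},{"wx":0,"wy":0,"wz":0,"x":0,"y":0,"z":0.004,"jaw":-1},{"wx":0,"wy":0,"wz":0,"x":0,"y":0,"z":0.005,"jaw":-1},{"wx":0,"wy":0,"wz":0,"x":0,"y":0,"z":0.006,"jaw":-1},{"wx":0,"wy":0,"wz":0,"x":0,"y":0,"z":0.007,"jaw":-1},{"wx":0,"wy":0,"wz":0,"x":0,"y":0,"z":0.007,"jaw":-1},{"wx":0,"wy":0,"wz":0,"x":0,"y":0,"z":0.007,"jaw":-1},{"wx":0,"wy":0,"wz":0,"x":0,"y":0,"z":0.007,"jaw":-1}]'
python3 -m jog '[{"wx":0,"wy":0,"wz":0,"x":0,"y":0,"z":-0.02,"jaw":-1},{"wx":0,"wy":0,"wz":0,"x":0,"y":0,"z":-0.05,"jaw":-1},{"wx":0,"wy":0,"wz":0,"x":0,"y":0,"z":-0.08,"jaw":-1},{"wx":0,"wy":0,"wz":0,"x":0,"y":0,"z":-0.11,"jaw":-1},{"wx":0,"wy":0,"wz":0,"x":0,"y":0.03,"z":-0.13,"jaw":-1},{"wx":0,"wy":0,"wz":0,"x":0,"y":0.06,"z":-0.13,"jaw":-1},{"wx":0,"wy":0,"wz":0,"x":0,"y":0.1,"z":-0.13,"jaw":-1},{"wx":0,"wy":0,"wz":0,"x":0,"y":0.14,"z":-0.13,"jaw":-1},{"wx":0,"wy":0,"wz":0,"x":0,"y":0.14,"z":-0.13,"jaw":-1},{"wx":0,"wy":0,"wz":0,"x":0,"y":0.14,"z":-0.13,"jaw":-1}]'
python3 - <<'E'
from h import *
s=cam('scene');o=cv2.imread('pics/scene0.png')[:,:,::-1]
for b in((203,209),(253,223),(309,238)):print(cen(s,*b,6,70))
d=cv2.absdiff(s['pixels'],np.ascontiguousarray(o)).max(2)
for n,(u,v) in dict(pink=(319,209),green=(172,277),purple=(218,154),sponge=(402,148),jar=(428,155),cup=(200,190),bowl=(167,178),pot=(350,278),bottle=(279,292),brush=(232,175),chestfront=(377,215),drawer=(370,180)).items():print(n,d[v-8:v+9,u-8:u+9].mean().round(1),end="; ")
E
```

```text
clock: 43.17
tcp_pos: [0.5144, -0.2998, 0.0899]
tcp_rot: [-179.9, -0.0, -124.9]
force: [0.5, -0.6, 6.2]
gripper_width: 0.003
finger_force: 3.1
clock: 44.0
tcp_pos: [0.5153, -0.3003, 0.0834]
tcp_rot: [-179.8, 0.0, -124.9]
force: [4.5, -1.2, 10.8]
gripper_width: -0.002
finger_force: 5.6
clock: 44.83
tcp_pos: [0.3978, -0.2184, 0.2127]
tcp_rot: [-180.0, 0.0, -124.9]
force: [0.5, -0.5, -0.2]
gripper_width: 0.0
finger_force: 0.0
(array([202.52857143, 209.88571429]), np.int32(70))
(array([252.09876543, 224.20987654]), np.int32(81))
(array([308.73684211, 237.90789474]), np.int32(76))
pink 10.1; green 8.7; purple 60.6; sponge 11.4; jar 9.8; cup 7.6; bowl 12.7; pot 10.5; bottle 8.5; brush 47.4; chestfront 11.6; drawer 9.8;
```

```bash
python3 -m jog '[{"wx":0,"wy":0,"wz":0,"x":-0.04,"y":0,"z":0,"jaw":-1},{"wx":0,"wy":0,"wz":0,"x":-0.08,"y":0,"z":0,"jaw":-1},{"wx":0,"wy":0,"wz":0,"x":-0.12,"y":0,"z":0,"jaw":-1},{"wx":0,"wy":0,"wz":0,"x":-0.16,"y":0,"z":0,"jaw":-1},{"wx":0,"wy":0,"wz":0,"x":-0.2,"y":0.02,"z":0,"jaw":-1},{"wx":0,"wy":0,"wz":0,"x":-0.24,"y":0.04,"z":0,"jaw":-1},{"wx":0,"wy":0,"wz":0,"x":-0.28,"y":0.06,"z":0,"jaw":-1},{"wx":0,"wy":0,"wz":0,"x":-0.3,"y":0.08,"z":0,"jaw":-1},{"wx":0,"wy":0,"wz":0,"x":-0.3,"y":0.08,"z":0,"jaw":-1},{"wx":0,"wy":0,"wz":0,"x":-0.3,"y":0.08,"z":0,"jaw":-1}]'
python3 - <<'E'
from h import *
s=cam('scene');o=cv2.imread('pics/scene0.png')[:,:,::-1]
d=cv2.absdiff(s['pixels'],np.ascontiguousarray(o)).max(2)
for n,(u,v) in dict(purple=(218,154),brush=(232,175),brushhead=(245,173),handle=(215,179)).items():print(n,d[v-5:v+6,u-5:u+6].mean().round(1),end="; ")
f=lambda a:cv2.cvtColor(np.ascontiguousarray(a[164:184,200:262]),cv2.COLOR_RGB2GRAY).astype(np.float32)
print(cv2.phaseCorrelate(f(o),f(s['pixels'])))
E
```

```text
clock: 45.72
tcp_pos: [0.5059, 0.074, 0.2119]
tcp_rot: [180.0, -0.0, -124.7]
force: [1.2, -0.8, -0.2]
gripper_width: -0.0
finger_force: 0.0
purple 5.9; brush 6.6; brushhead 9.4; handle 6.8; ((0.15648413280257856, -0.03513796871267694), 0.9187781717628241)
```

Nothing else was disturbed, so I'll hand in.

```bash
python3 -c "
from workcell import manip
print(manip.job_done())"
```

```text
the job is handed in; nothing more can be done
None
```

The job is handed in: all three stamps are in the drawer, which is latched shut; all three lids came up when tugged and are now down with their catches pressed in; and camera checks showed nothing else moved.

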